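# Check an annealed test strip in the strain viewer

## Task

Check the next glass test strip in the strain viewer: draw the bottom strip out of the rack by the end that sticks out, so that the others settle down in the rack, and lay it flat on the lit field with its colour chips centred under the round analyser window; do not drop it. Then turn the analyser by its lever until its white pointer stands at the mark of the brass limit clip, and take your hand away. Leave the clip and the other things on the bench where they are.

Things in the scene. Friction and masses are not known exactly. Their poses are not given: they have to be found in the camera images.
- strip1_mid (a point): centre (half-way up) of the bottom test strip in the rack, the one to be checked: clear glass, 170 x 40 x 8 mm, 136 g, level, six round colour chips fused in near one end. x axis along the strip to the chip end, z up. Its plain end (-x) sticks out 35 to 45 mm in front of the rack's gate, free on both sides, 28 mm clear above the table.
- chips (a point): centre of the 51 x 31 mm area of the six colour chips, on the top face of the bottom strip, 50 mm from the strip's centre along its +x axis
- strip2_mid (a point): centre of the second strip from the bottom (same size and make); it should drop to the rack's floor when the bottom one is drawn; it rests loosely on the bottom strip
- strip3_mid (a point): centre of the third strip from the bottom
- strip4_mid (a point): centre of the top strip
- rack_floor (a point): centre of the floor of the strip rack, 28 mm above the table; x points from the gate to the back, z up. Fixed dark wooden block with aluminium walls to 44 mm above the floor; pocket 174 long (x) x 44 wide (y).
- gate (a point): middle of the lower edge of the rack's front gate, on its outer face, 11 mm above the rack's floor and 91 mm from rack_floor towards -x (same axes). The gate lets only the bottom strip pass under it and holds the others back; nothing of the rack stands in front of it.
- field (a point): centre of the viewer's round white lit field (110 mm across), on the flat top of the fixed grey lamp housing, 45 mm above the table. x points to the column behind, y left as seen from the plain front, z up. The housing is 160 mm wide (y) and reaches from 80 mm in front (-x) to 130 mm behind (+x); a strip laid along x, chips over the field, sticks out over the front edge.
- analyser_axis (a point): point on the upright axis of the analyser, above the field's centre, 156 mm above the table (lever height), axes as field. Black ring, radius 47 mm, 144 to 166 mm above the table, window radius 40 mm, on a fixed scale plate of radius 60 mm, 135 to 143 mm above the table. An arm 26 mm wide joins it to the 20 mm column, 108 mm behind (+x), top at 165 mm.
- lever (a point): point on the analyser's steel lever, 80 mm from the axis: a level rod 7 mm thick from 46 to 92 mm from the axis, with a 13 mm ball at its end (94 mm), 156 mm above the table, 13 mm above the plate. Beyond 60 mm from the axis only the lamp housing is below it. Its x axis points along the lever to the ring's axis.
- pointer (a point): tip of the white pointer at the foot of the analyser ring, 51 mm from the axis, exactly opposite to the lever; a white line on the ring's top rim is in line with it; both move with the ring
- clip_mark (a point): inner tip of the brass limit clip (10 mm wide) clamped on the rim of the scale plate, 51 mm from the axis; a black line on its top marks the setting. The pointer passes just under it and stands at the mark when the two points lie one above the other.
- analyser (a joint): turn of the analyser ring (rad), counter-clockwise from above; at 0 the lever points along -x of field and the pointer along +x; range 0 to 2.5. Stays where it is left (friction, under 1.5 N at the lever).
- clip (a joint): place of the limit clip on the scale (rad), same sense and zero as analyser: the pointer stands at the mark when both joints read the same. Clamped tight.
- paperweight: bystander: round glass paperweight, 64 mm across, 55 mm high; origin at the centre of its foot
- jacks: bystander: glassblower's jacks (steel tongs with two blades) lying on newspaper, 250 x 65 x 15 mm; origin between the blades, on the table
- paddle: bystander: wooden paddle lying flat on newspaper, 260 x 85 x 24 mm; origin under its middle, on the table
Mind the look-alikes: they are no part of the job. What is shaped like the part that bears strip1_mid but orange is not meant.

How it is judged:
By the outcome, as a careful person would: the job done as asked, in the order asked, and still so for the second after the job is handed in, with the robot touching nothing.
It also fails if it takes over 67 s, if anything falls off the work surface, if the arm or the gripper's body presses on something with over 40 N, if the wrist force passes 120 N, or if a joint passes its speed limit or range.

## Robot

A 7-joint arm with a two-finger parallel gripper is mounted at the origin on the work surface. World frame = base frame: x ahead of the robot, y to its left, z up, the work surface at z = 0. Lengths are in m, angles in rad, forces in N, time in s.
With the tool pointing down it reaches from about 0.4 to 0.85 m from the base axis. Payload 4.5 kg.
Tool frame: the origin (TCP) lies on the centre line of the jaws, within the pads' length; the fingertips stand 11 mm ahead of it and the grasp point (between the pads) lies 8 mm behind it; z points along the fingers, y is the line along which they close (so a half turn about z gives the same grasp; the last joint's range is limited). The gripper opens to 88 mm and grips with 3 to 60 N. Pads are 18 mm wide; open, the fingers measure 123 mm over their backs; the gripper's body (75 mm by 187 mm) begins 45 mm behind the grasp point.
Start: joints at [1.29, 0.689, -0.195, 1.565, 0.157, 0.902, -0.215], TCP at [0.194, -0.594, 0.217] pointing down, gripper open.
Joint ranges: [-3.01, 3.01], [-0.46, 2.08], [-1.47, 1.51], [0.13, 2.56], [-1, 4.14], [0.04, 2.09], [-2.66, 2.66]. Speed limits (rad/s): [2.57, 2.57, 3.14, 3.14, 3.14, 3.14, 3.14].

## Interface

Orientations are given as a unit quaternion [x, y, z, w].
In Python, from plant import * gives the robot as it stands. The module is installed in compiled form; this text tells all that it offers.
- The arm moves only by the tool send_rows, never from a script. Its argument "motion" is a list of rows, each an object of numbers: "x", "y", "z": the shift along the tool's x, y, z in cm; "rx", "ry", "rz": the turn, a rotation vector about the tool's x, y, z in rad; "jaw": the finger opening in cm, from 0 to 8.81. In form: [{"x": .., "y": .., "z": .., "rx": .., "ry": .., "rz": .., "jaw": ..}, ...]. A call has exactly 5 rows; each row shifts and turns the commanded pose from where the row before left it, along the tool's axes as they then stand; what a row does not reach is not made up. A row lasts 1/10 s, in which the tool goes at most 50 mm and 8.59 degrees, less where a joint would pass 70% of its speed; a pose out of reach is approached as far as the arm can. A call is refused whole if a number of a shift passes 5 or a number of a turn 0.15, either way. A call with a gripper value outside its range is refused whole. The fingers move at their own pace and stop on an object; "grip_force" is the grip in N (left out, the last holds). Time passes only in rows, so rows that do not move let the fingers close, or fill a call up. It gives the time, the measured TCP pose, the force, the opening and the grip force at its end, in the units of the state.
- get_state(): the state, without advancing time (a new reading comes with each control period).
- snapshot(name): name is "scene" or "top" or "wrist"; returns a dict with "img" (400x640x3 uint8, red, green, blue), "vertical_fov" (degrees; the focal length in pixels is half the picture's height over the tangent of half this angle, whatever the lens; pixels are square), "cx", "cy" (the principal point, pixels), "extrinsics" (4x4, takes a point from camera to world coordinates). Camera axes: x right, y up, looking along -z (the intrinsics and any distortion apply to the point x, -y, -z); pixel columns grow to the right and rows downward; lengths in m; the calibration is good to about 2 mm. A picture is of the moment at which its call begins. There is no depth.
- finish_job(): hands the job in; it is judged then, once.
The state is a dict: "clock": time; "q": joint angles; "qd": joint speeds; "joint_torque": joint torques, N m; "tool_pos": TCP position; "eef_rot": TCP orientation; "contact_force": force on the tool from outside, world axes, zero at the start; "moment": the same for the moment, N m; "opening": opening from 0.0 (shut) to 1.0 (fully open); "finger_force": force on a finger pad.
Only numpy, scipy, OpenCV 4.12 (cv2) and the standard library are available. Lean on these libraries where they do the work, as an engineer would, in place of code of your own. Each camera call takes 0.05 s, during which the arm holds its last target. There are 200 camera calls.

## Working session

There is one attempt and no reset: what is moved stays moved. The work goes in short steps, Python scripts to look and compute and a tool call to move; the robot and the scene stay as the last step left them, time stands still between calls to the robot, and variables do not carry over. Pictures are saved under pics/ and viewed, at most 10 in all, crops included, and the job is handed in when it is done.

Besides the shell and the picture viewer there is one more tool, called after "Request:" as a command line: name --argument value ..., lists and objects as JSON in quotes. send_rows: Moves the arm, as the interface text tells. Its arguments: {"type":"object","properties":{"motion":{"type":"array"},"grip_force":{"type":"number"}},"required":["motion"]}

```bash
mkdir -p pics
cat > h.py <<'E'
import numpy as np, cv2
from plant import *
from scipy.spatial.transform import Rotation as R
def snap(n,fn=None):
    s=snapshot(n)
    if fn: cv2.imwrite('pics/'+fn,s['img'][:,:,::-1])
    return s
def ray(s,u,v):
    f=s['img'].shape[0]/2/np.tan(np.radians(s['vertical_fov'])/2)
    E=np.array(s['extrinsics']);d=np.array([(u-s['cx'])/f,-(v-s['cy'])/f,-1.])
    return E[:3,3],E[:3,:3]@d
def onz(s,u,v,z):
    o,d=ray(s,u,v);return o+d*(z-o[2])/d[2]
def px(s,p):
    f=s['img'].shape[0]/2/np.tan(np.radians(s['vertical_fov'])/2)
    E=np.array(s['extrinsics']);c=E[:3,:3].T@(np.array(p)-E[:3,3])
    return s['cx']+f*c[0]/-c[2], s['cy']-f*c[1]/-c[2]
E
python3 - <<'E'
from h import *
import pickle
d={}
for n in ("scene","top","wrist"):
    d[n]=s=snap(n,n+'1.png')
    print(n,{k:v for k,v in s.items() if k not in('img',)})
pickle.dump(d,open('s1.pkl','wb'))
im=np.vstack([d['scene']['img'],d['top']['img']])
print(get_state())
E
```

```text
scene {'vertical_fov': 48.03828532931334, 'cx': 317.111063924035, 'cy': 198.12676154556985, 'extrinsics': array([[-0.37879035, -0.48672459,  0.78715757,  1.47643883],
       [ 0.92531056, -0.18277964,  0.33225288,  0.39980864],
       [-0.01783927,  0.85421939,  0.51960657,  0.7512135 ],
       [ 0.        ,  0.        ,  0.        ,  1.        ]])}
top {'vertical_fov': 44.56819610892218, 'cx': 324.117045203961, 'cy': 199.6295006031302, 'extrinsics': array([[-1.26290274e-02,  9.98633127e-01, -5.07186866e-02,
         4.62161415e-01],
       [-9.99901197e-01, -1.22994064e-02,  6.80587386e-03,
        -1.13395423e-03],
       [ 6.17276136e-03,  5.07996270e-02,  9.98689789e-01,
         1.59139397e+00],
       [ 0.00000000e+00,  0.00000000e+00,  0.00000000e+00,
         1.00000000e+00]])}
wrist {'vertical_fov': 63.55214212439726, 'cx': 323.17207610413317, 'cy': 199.32694689159538, 'extrinsics': array([[ 3.10730453e-01,  9.09360763e-01,  2.76603666e-01,
         2.66270728e-01],
       [-9.50497630e-01,  2.97562898e-01,  8.95018342e-02,
        -5.71686520e-01],
       [-9.17531953e-04, 
[... 189 characters left out ...]
0.68975544, -0.19454213,  1.56604598,  0.15731085,
        0.90250588, -0.21507879]), 'qd': array([ 3.56558169e-04, -2.04215518e-03, -1.21309472e-03, -2.23097785e-03,
       -6.23729004e-05, -3.32153299e-04,  1.15363188e-04]), 'joint_torque': array([-3.01770424e-04, -5.27868605e+01, -1.26790043e+00, -1.53586972e+01,
       -5.24438289e-02,  3.91387730e-03,  1.12866630e-04]), 'tool_pos': array([ 0.1933452 , -0.59383746,  0.21623283]), 'eef_rot': array([ 9.87629328e-01,  1.56805203e-01, -1.52373392e-04, -6.43993137e-04]), 'contact_force': array([ 0.2151035 , -0.1579594 ,  0.20247339]), 'moment': array([-0.04890315,  0.04004784,  0.00475656]), 'finger_force': 0.0, 'opening': 1.0025011894615814}
```

View pics/scene1.png

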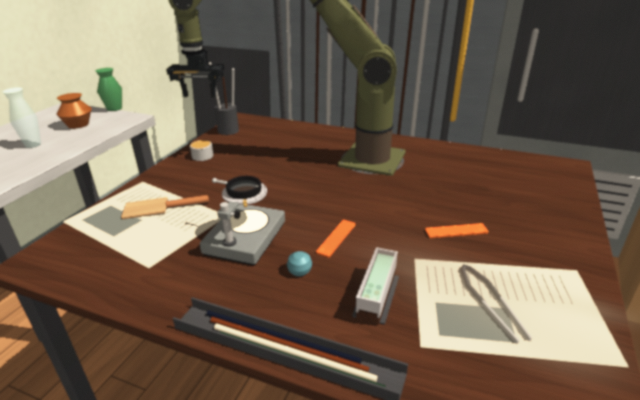

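View pics/top1.png

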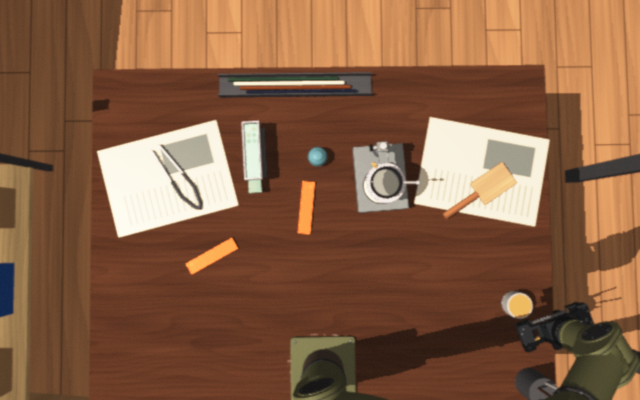

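The top view shows the rack at (252,155) with its plain end out at (255,187), and the viewer at (383,182) with the lever to the right. Candidates for the strip: glass in the rack (255,187), orange bar (306,208), orange bar (212,255). I choose the glass strip in the rack and check it in a crop.

Run:
```python
from h import *
import pickle
d=pickle.load(open('s1.pkl','rb'))['top'];im=d['img']
a=cv2.resize(im[115:205,225:285],None,fx=6,fy=6,interpolation=cv2.INTER_CUBIC)
b=cv2.resize(im[130:220,345:418],None,fx=6,fy=6,interpolation=cv2.INTER_CUBIC)
cv2.imwrite('pics/crop1.png',np.hstack([a,b])[:,:,::-1])
for n,u,v,z in [('plain end',255,191,.032),('rackback',251,122,.07),('field',386,182,.156),('lever ball',419,182,.156),('col',382,147,.165)]: print(n,onz(d,u,v,z))
```

```text
plain end [0.57172274 0.20901818 0.032     ]
rackback [0.78661976 0.21527835 0.07      ]
field [ 0.58492671 -0.1942894   0.156     ]
lever ball [ 0.58374707 -0.29184272  0.156     ]
col [ 0.68767685 -0.18326249  0.165     ]
```

View pics/crop1.png

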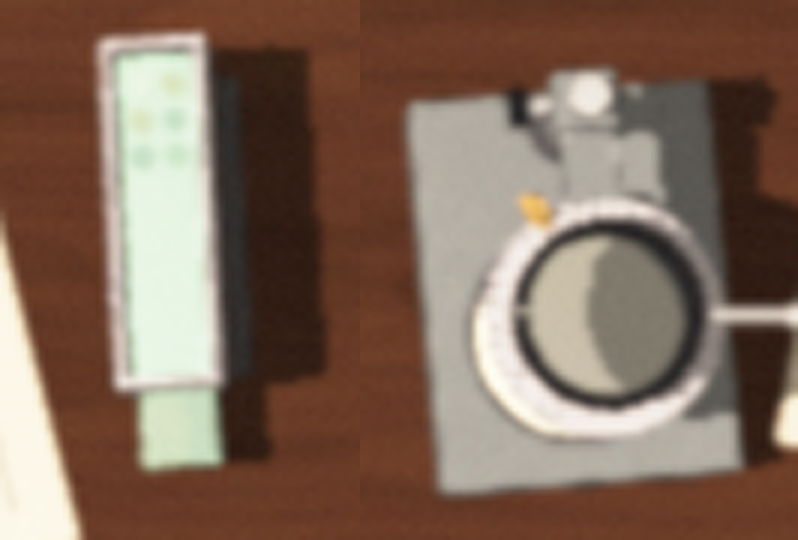

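The crop confirms it: clear glass strip end at about (255,192) under the gate, with chips at the far end. The clip tip is at about (436,167) and the lever points right. Setting out over the viewer for a close look.

Request:
send_rows --motion '[{"x": 0,"y": 0,"z": -4.2,"rx": 0,"ry": 0,"rz": 0.135,"jaw": 8.8},{"x": 0,"y": 0,"z": -4.2,"rx": 0,"ry": 0,"rz": 0.135,"jaw": 8.8},{"x": 3.27,"y": -2.88,"z": 0,"rx": 0,"ry": 0,"rz": 0,"jaw": 8.8},{"x": 3.27,"y": -2.88,"z": 0,"rx": 0,"ry": 0,"rz": 0,"jaw": 8.8},{"x": 3.27,"y": -2.88,"z": 0,"rx": 0,"ry": 0,"rz": 0,"jaw": 8.8}]'

```text
clock: 0.65
tool_pos: [0.2885, -0.5025, 0.301]
eef_rot: [1.0, 0.022, 0.0, 0.0]
contact_force: [0.4, -0.2, -0.0]
opening: 1.001
finger_force: 0.0
```

Request:
send_rows --motion '[{"x": 3.27,"y": -2.88,"z": 0,"rx": 0,"ry": 0,"rz": 0,"jaw": 8.8},{"x": 3.27,"y": -2.88,"z": 0,"rx": 0,"ry": 0,"rz": 0,"jaw": 8.8},{"x": 3.27,"y": -2.88,"z": 0,"rx": 0,"ry": 0,"rz": 0,"jaw": 8.8},{"x": 3.27,"y": -2.88,"z": 0,"rx": 0,"ry": 0,"rz": 0,"jaw": 8.8},{"x": 3.27,"y": -2.88,"z": 0,"rx": 0,"ry": 0,"rz": 0,"jaw": 8.8}]'

```text
clock: 1.15
tool_pos: [0.4454, -0.3509, 0.3007]
eef_rot: [1.0, 0.022, -0.0, -0.0]
contact_force: [0.2, -0.8, 0.6]
opening: 0.997
finger_force: 0.0
```

Request:
send_rows --motion '[{"x": 3.27,"y": -2.88,"z": 0,"rx": 0,"ry": 0,"rz": 0,"jaw": 8.8},{"x": 3.27,"y": -2.88,"z": 0,"rx": 0,"ry": 0,"rz": 0,"jaw": 8.8},{"x": 3.27,"y": -2.88,"z": 0,"rx": 0,"ry": 0,"rz": 0,"jaw": 8.8},{"x": 3.27,"y": -2.88,"z": 0,"rx": 0,"ry": 0,"rz": 0,"jaw": 8.8},{"x": 3.27,"y": -2.88,"z": 0,"rx": 0,"ry": 0,"rz": 0,"jaw": 8.8}]'

```text
clock: 1.65
tool_pos: [0.6023, -0.1998, 0.3005]
eef_rot: [1.0, 0.022, -0.0, -0.0]
contact_force: [0.4, -0.5, -0.4]
opening: 1.0
finger_force: 0.0
```

Run:
```python
from h import *
import pickle
s=snap('wrist','w2.png');pickle.dump(s,open('s2.pkl','wb'))
st=get_state();print(st['tool_pos'],R.from_quat(st['eef_rot']).as_matrix().round(3))
```

```text
[ 0.60835152 -0.19030947  0.30017571] [[ 0.998  0.056  0.005]
 [ 0.056 -0.998  0.007]
 [ 0.005 -0.007 -1.   ]]
```

View pics/w2.png

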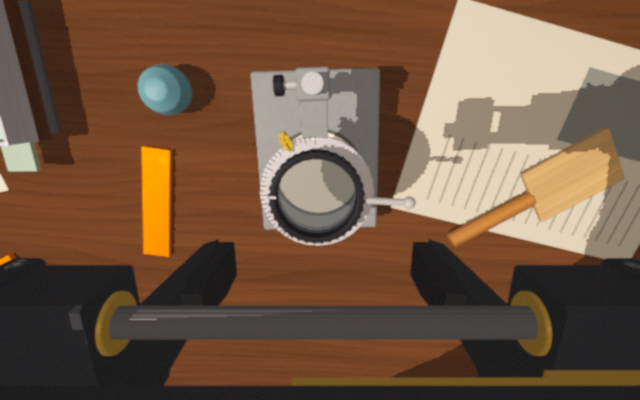

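The wrist view shows the ring centre at about (317,197), lever ball at (409,202), clip at (286,141), and column top at (312,83).

Run:
```python
from h import *
import pickle
s=pickle.load(open('s2.pkl','rb'));im=s['img']
hsv=cv2.cvtColor(im,cv2.COLOR_RGB2HSV)
# ring dark
m=(hsv[...,2]<70).astype(np.uint8);m[:140]=0;m[248:]=0;m[:,:262]=0;m[:,372:]=0
n,l,st,c=cv2.connectedComponentsWithStats(m);k=1+np.argmax(st[1:,4])
cn=max(cv2.findContours((l==k).astype(np.uint8),0,1)[0],key=len)
e=cv2.fitEllipse(cv2.convexHull(cn));print('ring',e,st[k])
# lever ball
bm=np.zeros(im.shape[:2],bool);bm[193:211,372:418]=1
lv=bm&(hsv[...,2]>140)&(hsv[...,1]<60);ys,xs=np.nonzero(lv);print('lev',xs.min(),xs.max(),[(x,ys[xs==x].mean().round(1)) for x in range(372,418,4) if (xs==x).any()])
b=(hsv[...,0]>15)&(hsv[...,0]<32)&(hsv[...,1]>130)&(hsv[...,2]>100);b[:120]=0;b[160:]=0;b[:,:270]=0;b[:,305:]=0
ys,xs=np.nonzero(b);print('clip',xs.min(),xs.max(),ys.min(),ys.max(),xs.mean(),ys.mean())
for z in(.166,.144):print('ringc',z,onz(s,*e[0],z))
print('ball',onz(s,409,202,.156),'col',onz(s,312,83,.165))
print('clipmean',onz(s,xs.mean(),ys.mean(),.15))
for q in[(251,72),(379,68),(264,229),(376,226)]:print('hous',onz(s,*q,.045))
cr=cv2.resize(im[115:255,245:425],None,fx=4,fy=4,interpolation=cv2.INTER_CUBIC);cv2.imwrite('pics/crop2.png',cr[:,:,::-1])
```

```text
ring ((316.5691223144531, 195.8807830810547), (91.87210845947266, 93.80218505859375), 88.4998779296875) [ 270  150   94   92 2250]
lev 372 417 [(372, np.float64(202.0)), (376, np.float64(200.5)), (380, np.float64(201.0)), (384, np.float64(201.0)), (388, np.float64(201.5)), (392, np.float64(203.0)), (396, np.float64(200.5)), (400, np.float64(201.0)), (404, np.float64(201.5)), (408, np.float64(201.5)), (412, np.float64(201.5)), (416, np.float64(201.5))]
clip 279 292 132 150 285.6606060606061 141.16969696969696
ringc 0.166 [ 0.59015039 -0.19520839  0.166     ]
ringc 0.144 [ 0.58369685 -0.19504587  0.144     ]
ball [ 0.58504837 -0.28906997  0.156     ] col [ 0.69374742 -0.18699426  0.165     ]
clipmean [ 0.6397586  -0.16267626  0.15      ]
hous [ 0.70886256 -0.1078133   0.045     ]
hous [ 0.72060608 -0.26391626  0.045     ]
hous [ 0.50262417 -0.12218734  0.045     ]
hous [ 0.51437526 -0.27959279  0.045     ]
```

View pics/crop2.png

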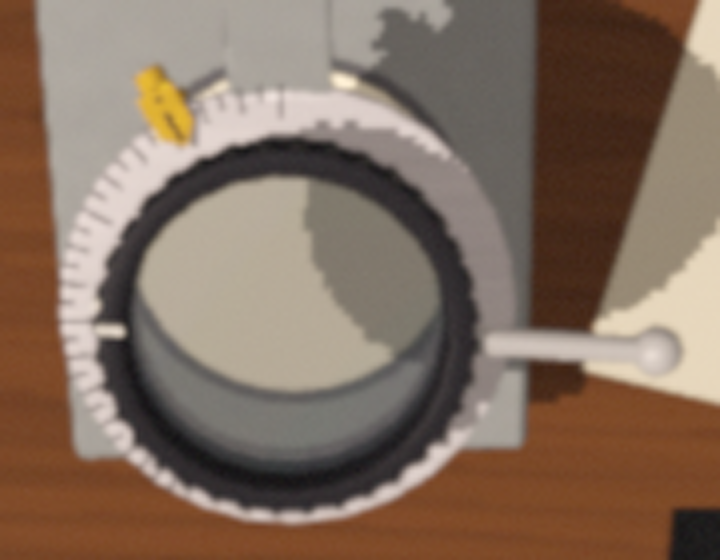

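Housing yaw is about 0.073, the axis is at about (0.587,-0.195), and the lever ball is 94 mm out, which matches the description. Next, the rack.

Request:
send_rows --motion '[{"x": -0.56,"y": -3.99,"z": 1.2,"jaw": 8.8},{"x": -0.56,"y": -3.99,"z": 1.2,"jaw": 8.8},{"x": -0.56,"y": -3.99,"z": 1.2,"jaw": 8.8},{"x": -0.56,"y": -3.99,"z": 1.2,"jaw": 8.8},{"x": -0.56,"y": -3.99,"z": 1.2,"jaw": 8.8}]'

```text
schema error: expected keys x, y, z, rx, ry, rz, jaw
```

Request:
send_rows --motion '[{"x": -0.56,"y": -3.99,"z": 1.2,"jaw": 8.8},{"x": -0.56,"y": -3.99,"z": 1.2,"jaw": 8.8},{"x": -0.56,"y": -3.99,"z": 1.2,"jaw": 8.8},{"x": -0.56,"y": -3.99,"z": 1.2,"jaw": 8.8},{"x": -0.56,"y": -3.99,"z": 1.2,"jaw": 8.8}]'

```text
schema error: expected keys x, y, z, rx, ry, rz, jaw
```

Request:
send_rows --motion '[{"x": 0},{"x": 0},{"x": 0},{"x": 0},{"x": 0}]'

```text
schema error: expected keys x, y, z, rx, ry, rz, jaw
```

Run:
```python
from h import *
import pickle
s=snap('wrist','w3.png');pickle.dump(s,open('s3.pkl','wb'))
st=get_state();print(st['tool_pos'],R.from_quat(st['eef_rot']).as_matrix().round(3))
```

```text
[ 0.60581776 -0.19285605  0.29997139] [[ 0.998  0.056  0.002]
 [ 0.056 -0.998  0.006]
 [ 0.003 -0.006 -1.   ]]
```

View pics/w3.png

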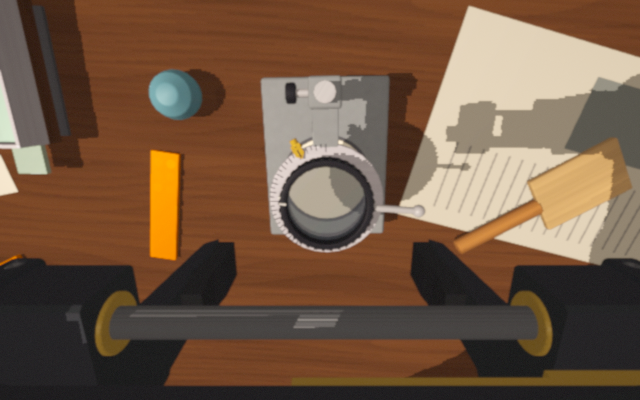

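The arm did not move: rows need every key. Resending.

Request:
send_rows --motion '[{"x": -0.56,"y": -3.99,"z": 1.2,"rx": 0,"ry": 0,"rz": 0,"jaw": 8.8},{"x": -0.56,"y": -3.99,"z": 1.2,"rx": 0,"ry": 0,"rz": 0,"jaw": 8.8},{"x": -0.56,"y": -3.99,"z": 1.2,"rx": 0,"ry": 0,"rz": 0,"jaw": 8.8},{"x": -0.56,"y": -3.99,"z": 1.2,"rx": 0,"ry": 0,"rz": 0,"jaw": 8.8},{"x": -0.56,"y": -3.99,"z": 1.2,"rx": 0,"ry": 0,"rz": 0,"jaw": 8.8}]'

```text
clock: 2.25
tool_pos: [0.5637, -0.0022, 0.2403]
eef_rot: [1.0, 0.022, -0.0, 0.0]
contact_force: [1.0, -0.7, -0.2]
opening: 0.998
finger_force: 0.0
```

Request:
send_rows --motion '[{"x": -0.56,"y": -3.99,"z": 1.2,"rx": 0,"ry": 0,"rz": 0,"jaw": 8.8},{"x": -0.56,"y": -3.99,"z": 1.2,"rx": 0,"ry": 0,"rz": 0,"jaw": 8.8},{"x": -0.56,"y": -3.99,"z": 1.2,"rx": 0,"ry": 0,"rz": 0,"jaw": 8.8},{"x": -0.56,"y": -3.99,"z": 1.2,"rx": 0,"ry": 0,"rz": 0,"jaw": 8.8},{"x": -0.56,"y": -3.99,"z": 1.2,"rx": 0,"ry": 0,"rz": 0,"jaw": 8.8}]'

```text
clock: 2.75
tool_pos: [0.527, 0.1958, 0.1802]
eef_rot: [1.0, 0.022, -0.0, 0.0]
contact_force: [1.0, 1.2, -0.1]
opening: 1.0
finger_force: 0.0
```

Request:
send_rows --motion '[{"x": 0,"y": 0,"z": 0,"rx": 0,"ry": 0,"rz": 0,"jaw": 8.8},{"x": 0,"y": 0,"z": 0,"rx": 0,"ry": 0,"rz": 0,"jaw": 8.8},{"x": 0,"y": 0,"z": 0,"rx": 0,"ry": 0,"rz": 0,"jaw": 8.8},{"x": 0,"y": 0,"z": 0,"rx": 0,"ry": 0,"rz": 0,"jaw": 8.8},{"x": 0,"y": 0,"z": 0,"rx": 0,"ry": 0,"rz": 0,"jaw": 8.8}]'

```text
clock: 3.25
tool_pos: [0.5282, 0.1933, 0.1811]
eef_rot: [1.0, 0.021, 0.0, 0.0]
contact_force: [-0.5, -0.2, -1.1]
opening: 1.002
finger_force: 0.0
```

Run:
```python
from h import *
import pickle
s=pickle.load(open('s3.pkl','rb'))
hsv=cv2.cvtColor(s['img'],cv2.COLOR_RGB2HSV)
m=(hsv[...,2]<70).astype(np.uint8);m[:140]=0;m[253:]=0;m[:,:272]=0;m[:,382:]=0
n,l,st,c=cv2.connectedComponentsWithStats(m);k=1+np.argmax(st[1:,4])
cn=max(cv2.findContours((l==k).astype(np.uint8),0,1)[0],key=len)
e=cv2.fitEllipse(cv2.convexHull(cn));print('ring settled',e,onz(s,*e[0],.166),onz(s,419,211,.156))
s=snap('wrist','w4.png');pickle.dump(s,open('s4.pkl','wb'))
st=get_state();print(st['tool_pos'],R.from_quat(st['eef_rot']).as_matrix().round(3))
```

```text
ring settled ((326.4692077636719, 202.95127868652344), (91.2802734375, 93.4444808959961), 80.53486633300781) [ 0.59038864 -0.19491264  0.166     ] [ 0.58428243 -0.28978258  0.156     ]
[0.52812445 0.19363849 0.18109911] [[ 0.999  0.043  0.001]
 [ 0.043 -0.999 -0.   ]
 [ 0.001  0.    -1.   ]]
```

View pics/w4.png

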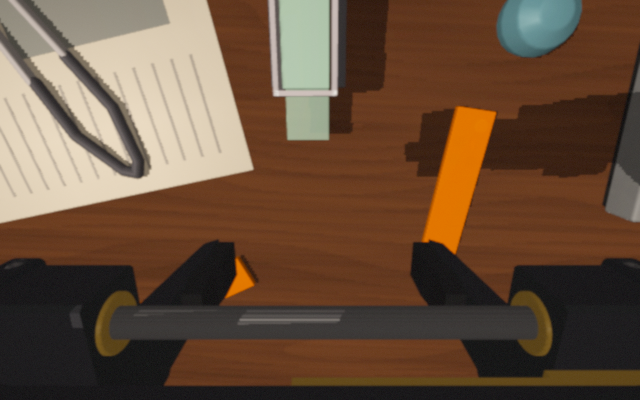

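The protruding glass end spans columns 287–329, with its edge at row 139; the gate is at about row 95.

Run:
```python
from h import *
import pickle
s=pickle.load(open('s4.pkl','rb'));hsv=cv2.cvtColor(s['img'],cv2.COLOR_RGB2HSV)
m=(hsv[...,0]>40)&(hsv[...,0]<95)&(hsv[...,2]>110)&(hsv[...,1]>15);m[:100]=0;m[150:]=0;m[:,:270]=0;m[:,345:]=0
for v in range(100,142,5):
    xs=np.nonzero(m[v])[0];print(v,xs.min() if len(xs) else 0,xs.max() if len(xs) else 0)
ys=np.nonzero(m.any(1))[0];b=ys.max();print(b)
for q in[(287,b),(329,b),(308,b)]:print(onz(s,*q,.036),onz(s,*q,.032))
print('walls',onz(s,271.5,60,.072),onz(s,274,93,.072),onz(s,340,60,.072),onz(s,338,93,.072),'gate',onz(s,308,98,.05))
```

```text
100 288 328
105 288 328
110 288 328
115 288 328
120 287 328
125 288 328
130 289 328
135 288 327
140 0 0
138
[0.56974658 0.22843795 0.036     ] [0.56930111 0.22885798 0.032     ]
[0.57148845 0.18821981 0.036     ] [0.57106522 0.18812627 0.032     ]
[0.57061746 0.20833009 0.036     ] [0.57018311 0.20849336 0.032     ]
walls [0.63439482 0.23761106 0.072     ] [0.60958128 0.23564761 0.072     ] [0.63675778 0.18331263 0.072     ] [0.61184675 0.18348839 0.072     ] gate [0.6070736 0.2087989 0.05     ]
```

Request:
send_rows --motion '[{"x": 1.1,"y": -0.26,"z": 2.2,"rx": 0,"ry": 0,"rz": 0,"jaw": 8.8},{"x": 1.1,"y": -0.26,"z": 2.2,"rx": 0,"ry": 0,"rz": 0,"jaw": 8.8},{"x": 1.1,"y": -0.26,"z": 2.2,"rx": 0,"ry": 0,"rz": 0,"jaw": 8.8},{"x": 1.1,"y": -0.25,"z": 2.2,"rx": 0,"ry": 0,"rz": 0,"jaw": 8.8},{"x": 1.1,"y": -0.25,"z": 1.6,"rx": 0,"ry": 0,"rz": 0,"jaw": 8.8}]'

```text
clock: 3.8
tool_pos: [0.5821, 0.2093, 0.0755]
eef_rot: [1.0, 0.022, -0.001, 0.0]
contact_force: [-0.2, -0.1, 1.0]
opening: 0.999
finger_force: 0.0
```

Request:
send_rows --motion '[{"x": 0,"y": 0,"z": 1.5,"rx": 0,"ry": 0,"rz": 0,"jaw": 8.8},{"x": 0,"y": 0,"z": 1.5,"rx": 0,"ry": 0,"rz": 0,"jaw": 8.8},{"x": 0,"y": 0,"z": 1.2,"rx": 0,"ry": 0,"rz": 0,"jaw": 8.8},{"x": 0,"y": 0,"z": 0.7,"rx": 0,"ry": 0,"rz": 0,"jaw": 8.8},{"x": 0,"y": 0,"z": 0,"rx": 0,"ry": 0,"rz": 0,"jaw": 8.8}]'

```text
clock: 4.3
tool_pos: [0.581, 0.2098, 0.027]
eef_rot: [1.0, 0.022, -0.001, 0.0]
contact_force: [0.2, 0.4, 0.5]
opening: 0.997
finger_force: 0.0
```

Run:
```python
from h import *
st=get_state();print(st['tool_pos'],st['contact_force'],R.from_quat(st['eef_rot']).as_matrix().round(3)[:,0])
```

```text
[0.58104972 0.2097876  0.02695315] [0.2014398  0.37034763 0.51976995] [ 0.999  0.045 -0.002]
```

Request:
send_rows --motion '[{"x": 0,"y": 0,"z": 0,"rx": 0,"ry": 0,"rz": 0,"jaw": 3.2},{"x": 0,"y": 0,"z": 0,"rx": 0,"ry": 0,"rz": 0,"jaw": 3.2},{"x": 0,"y": 0,"z": 0,"rx": 0,"ry": 0,"rz": 0,"jaw": 3.2},{"x": 0,"y": 0,"z": 0,"rx": 0,"ry": 0,"rz": 0,"jaw": 3.2},{"x": 0,"y": 0,"z": 0,"rx": 0,"ry": 0,"rz": 0,"jaw": 3.2}]' --grip_force 40

```text
clock: 4.8
tool_pos: [0.5821, 0.2101, 0.0281]
eef_rot: [1.0, 0.022, 0.0, -0.0]
contact_force: [-0.6, -0.6, 0.6]
opening: 0.567
finger_force: 0.0
```

Request:
send_rows --motion '[{"x": 0,"y": 0,"z": 0,"rx": 0,"ry": 0,"rz": 0,"jaw": 3.2},{"x": 0,"y": 0,"z": 0,"rx": 0,"ry": 0,"rz": 0,"jaw": 3.2},{"x": 0,"y": 0,"z": 0,"rx": 0,"ry": 0,"rz": 0,"jaw": 3.2},{"x": 0,"y": 0,"z": 0,"rx": 0,"ry": 0,"rz": 0,"jaw": 3.2},{"x": 0,"y": 0,"z": 0,"rx": 0,"ry": 0,"rz": 0,"jaw": 3.2}]'

```text
clock: 5.3
tool_pos: [0.582, 0.2101, 0.0278]
eef_rot: [1.0, 0.022, -0.0, 0.0]
contact_force: [0.0, -0.4, -0.6]
opening: 0.361
finger_force: 0.0
```

The jaws reached the commanded 32 mm with no force, so they hold nothing. Looking.

Run:
```python
from h import *
import pickle
s=snap('wrist');t=snap('top');st=get_state();print(st['tool_pos'],st['opening'],st['finger_force'])
pickle.dump((s,t),open('s5.pkl','wb'))
print('tcp px',px(s,st['tool_pos']))
a=s['img'];b=cv2.resize(t['img'][100:220,215:335],(400,400),interpolation=cv2.INTER_CUBIC)
cv2.imwrite('pics/w5.png',np.hstack([a[:,120:520],b])[:,:,::-1])
```

```text
[0.58196217 0.210093   0.02776088] 0.36138632558913103 0.0
tcp px (np.float64(320.9766828391678), np.float64(242.43969166682163))
```

View pics/w5.png

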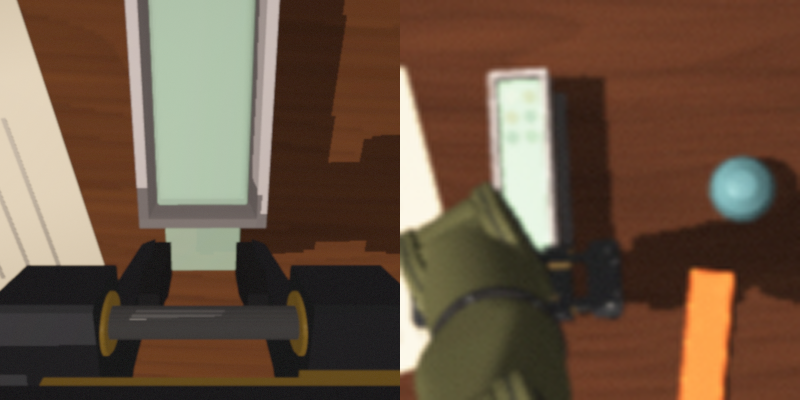

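The fingers appear to straddle the strip's end, but their tips (row 242) scale to about 20 mm *behind* the TCP, so they are probably above the strip. I'll open, back off from the rack and feel for the table to calibrate tip height.

Request:
send_rows --motion '[{"x": 0,"y": 0,"z": -0.3,"rx": 0,"ry": 0,"rz": 0,"jaw": 6.5},{"x": 0,"y": 0,"z": 0,"rx": 0,"ry": 0,"rz": 0,"jaw": 6.5},{"x": -1.5,"y": 0,"z": 0,"rx": 0,"ry": 0,"rz": 0,"jaw": 6.5},{"x": -1.5,"y": 0,"z": 0,"rx": 0,"ry": 0,"rz": 0,"jaw": 6.5},{"x": -0.5,"y": 0,"z": 0.3,"rx": 0,"ry": 0,"rz": 0,"jaw": 6.5}]'

```text
clock: 5.9
tool_pos: [0.5457, 0.2087, 0.028]
eef_rot: [1.0, 0.023, -0.001, 0.0]
contact_force: [0.3, -0.7, -0.6]
opening: 0.734
finger_force: 0.0
```

Request:
send_rows --motion '[{"x": 0,"y": 0,"z": 0.3,"rx": 0,"ry": 0,"rz": 0,"jaw": 6.5},{"x": 0,"y": 0,"z": 0.3,"rx": 0,"ry": 0,"rz": 0,"jaw": 6.5},{"x": 0,"y": 0,"z": 0.3,"rx": 0,"ry": 0,"rz": 0,"jaw": 6.5},{"x": 0,"y": 0,"z": 0.3,"rx": 0,"ry": 0,"rz": 0,"jaw": 6.5},{"x": 0,"y": 0,"z": 0.2,"rx": 0,"ry": 0,"rz": 0,"jaw": 6.5}]'

```text
clock: 6.4
tool_pos: [0.5473, 0.2084, 0.0134]
eef_rot: [1.0, 0.022, 0.0, 0.0]
contact_force: [0.3, -0.3, -0.6]
opening: 0.74
finger_force: 0.0
```

Run:
```python
from h import *
s=snap('wrist');g=s['img'].mean(2)
for v in (236,240,244,248,252,256): 
    xs=np.nonzero(g[v]<55)[0];xs=xs[(xs>150)&(xs<500)];print(v,xs[xs<321].max() if (xs<321).any() else 0,xs[xs>321].min() if (xs>321).any() else 0)
st=get_state();print(st['tool_pos'],st['opening']*88.1,st['contact_force'],px(s,st['tool_pos']))
```

```text
236 320 322
240 320 322
244 320 322
248 320 322
252 320 322
256 320 322
[0.54700586 0.20841327 0.01317133] 65.02922911836316 [-0.68191559 -0.51509371  0.07238005] (np.float64(320.9778128673532), np.float64(242.72310713027377))
```

Request:
send_rows --motion '[{"x": 0,"y": 0,"z": 0.1,"rx": 0,"ry": 0,"rz": 0,"jaw": 6.5},{"x": 0,"y": 0,"z": 0.1,"rx": 0,"ry": 0,"rz": 0,"jaw": 6.5},{"x": 0,"y": 0,"z": 0.1,"rx": 0,"ry": 0,"rz": 0,"jaw": 6.5},{"x": 0,"y": 0,"z": 0.1,"rx": 0,"ry": 0,"rz": 0,"jaw": 6.5},{"x": 0,"y": 0,"z": 0,"rx": 0,"ry": 0,"rz": 0,"jaw": 6.5}]'

```text
clock: 6.95
tool_pos: [0.547, 0.2085, 0.0097]
eef_rot: [1.0, 0.022, -0.0, 0.0]
contact_force: [-0.5, -0.4, -0.3]
opening: 0.739
finger_force: 0.0
```

Request:
send_rows --motion '[{"x": 0,"y": 0,"z": 0.15,"rx": 0,"ry": 0,"rz": 0,"jaw": 6.5},{"x": 0,"y": 0,"z": 0.15,"rx": 0,"ry": 0,"rz": 0,"jaw": 6.5},{"x": 0,"y": 0,"z": 0.15,"rx": 0,"ry": 0,"rz": 0,"jaw": 6.5},{"x": 0,"y": 0,"z": 0.15,"rx": 0,"ry": 0,"rz": 0,"jaw": 6.5},{"x": 0,"y": 0,"z": 0.0,"rx": 0,"ry": 0,"rz": 0,"jaw": 6.5}]'

```text
clock: 7.45
tool_pos: [0.5469, 0.2085, 0.0035]
eef_rot: [1.0, 0.022, -0.0, 0.0]
contact_force: [0.4, 0.3, 0.1]
opening: 0.741
finger_force: 0.0
```

Request:
send_rows --motion '[{"x": 0,"y": 0,"z": 0.15,"rx": 0,"ry": 0,"rz": 0,"jaw": 6.5},{"x": 0,"y": 0,"z": 0.15,"rx": 0,"ry": 0,"rz": 0,"jaw": 6.5},{"x": 0,"y": 0,"z": 0.15,"rx": 0,"ry": 0,"rz": 0,"jaw": 6.5},{"x": 0,"y": 0,"z": 0.15,"rx": 0,"ry": 0,"rz": 0,"jaw": 6.5},{"x": 0,"y": 0,"z": 0.0,"rx": 0,"ry": 0,"rz": 0,"jaw": 6.5}]'

```text
clock: 7.95
tool_pos: [0.5469, 0.2085, -0.0024]
eef_rot: [1.0, 0.022, -0.0, 0.0]
contact_force: [0.2, 0.4, -0.2]
opening: 0.742
finger_force: 0.0
```

Tip offset confirmed: no table contact even at TCP z = -2 mm, so the real tips are at about 18 mm. I'll advance gently at this height and close.

Request:
send_rows --motion '[{"x": 1.0,"y": 0,"z": 0,"rx": 0,"ry": 0,"rz": 0,"jaw": 6.5},{"x": 1.0,"y": 0,"z": 0,"rx": 0,"ry": 0,"rz": 0,"jaw": 6.5},{"x": 0.5,"y": 0,"z": 0,"rx": 0,"ry": 0,"rz": 0,"jaw": 6.5},{"x": 0.2,"y": 0,"z": 0,"rx": 0,"ry": 0,"rz": 0,"jaw": 6.5},{"x": 0.1,"y": 0,"z": 0,"rx": 0,"ry": 0,"rz": 0,"jaw": 6.5}]'

```text
clock: 8.45
tool_pos: [0.5751, 0.2097, -0.0023]
eef_rot: [1.0, 0.022, -0.0, 0.0]
contact_force: [0.2, 0.3, 0.1]
opening: 0.739
finger_force: 0.0
```

Request:
send_rows --motion '[{"x": 0.15,"y": 0,"z": 0,"rx": 0,"ry": 0,"rz": 0,"jaw": 6.5},{"x": 0.15,"y": 0,"z": 0,"rx": 0,"ry": 0,"rz": 0,"jaw": 6.5},{"x": 0.15,"y": 0,"z": 0,"rx": 0,"ry": 0,"rz": 0,"jaw": 6.5},{"x": 0.15,"y": 0,"z": 0,"rx": 0,"ry": 0,"rz": 0,"jaw": 6.5},{"x": 0,"y": 0,"z": 0,"rx": 0,"ry": 0,"rz": 0,"jaw": 6.5}]'

```text
clock: 8.95
tool_pos: [0.5813, 0.2101, -0.0022]
eef_rot: [1.0, 0.022, 0.0, 0.0]
contact_force: [0.8, 0.5, -0.4]
opening: 0.736
finger_force: 0.0
```

Request:
send_rows --motion '[{"x": 0,"y": 0,"z": 0,"rx": 0,"ry": 0,"rz": 0,"jaw": 3.2},{"x": 0,"y": 0,"z": 0,"rx": 0,"ry": 0,"rz": 0,"jaw": 3.2},{"x": 0,"y": 0,"z": 0,"rx": 0,"ry": 0,"rz": 0,"jaw": 3.2},{"x": 0,"y": 0,"z": 0,"rx": 0,"ry": 0,"rz": 0,"jaw": 3.2},{"x": 0,"y": 0,"z": 0,"rx": 0,"ry": 0,"rz": 0,"jaw": 3.2}]' --grip_force 40

```text
clock: 9.45
tool_pos: [0.5809, 0.2101, -0.0022]
eef_rot: [1.0, 0.022, -0.0, 0.0]
contact_force: [0.6, -0.2, 0.1]
opening: 0.445
finger_force: 40.0
```

Request:
send_rows --motion '[{"x": 0,"y": 0,"z": 0,"rx": 0,"ry": 0,"rz": 0,"jaw": 3.2},{"x": 0,"y": 0,"z": 0,"rx": 0,"ry": 0,"rz": 0,"jaw": 3.2},{"x": 0,"y": 0,"z": 0,"rx": 0,"ry": 0,"rz": 0,"jaw": 3.2},{"x": 0,"y": 0,"z": 0,"rx": 0,"ry": 0,"rz": 0,"jaw": 3.2},{"x": 0,"y": 0,"z": 0,"rx": 0,"ry": 0,"rz": 0,"jaw": 3.2}]'

```text
clock: 9.95
tool_pos: [0.5809, 0.2101, -0.0022]
eef_rot: [1.0, 0.022, -0.0, 0.0]
contact_force: [-0.2, 0.1, -0.0]
opening: 0.448
finger_force: 40.0
```

Gripped (39.5 mm, 40 N). Drawing the strip out along its axis.

Request:
send_rows --motion '[{"x": -0.8,"y": 0,"z": 0,"rx": 0,"ry": 0,"rz": 0,"jaw": 3.2},{"x": -1.5,"y": 0,"z": 0,"rx": 0,"ry": 0,"rz": 0,"jaw": 3.2},{"x": -1.5,"y": 0,"z": 0,"rx": 0,"ry": 0,"rz": 0,"jaw": 3.2},{"x": -1.5,"y": 0,"z": 0,"rx": 0,"ry": 0,"rz": 0,"jaw": 3.2},{"x": -1.5,"y": 0,"z": 0,"rx": 0,"ry": 0,"rz": 0,"jaw": 3.2}]'

```text
clock: 10.45
tool_pos: [0.5155, 0.2074, -0.0016]
eef_rot: [1.0, 0.022, 0.003, -0.001]
contact_force: [5.6, 1.3, -2.4]
opening: 0.449
finger_force: 40.0
```

Request:
send_rows --motion '[{"x": -1.5,"y": 0,"z": 0,"rx": 0,"ry": 0,"rz": 0,"jaw": 3.2},{"x": -1.5,"y": 0,"z": 0,"rx": 0,"ry": 0,"rz": 0,"jaw": 3.2},{"x": -1.5,"y": 0,"z": 0,"rx": 0,"ry": 0,"rz": 0,"jaw": 3.2},{"x": -1.5,"y": 0,"z": 0,"rx": 0,"ry": 0,"rz": 0,"jaw": 3.2},{"x": -1.5,"y": 0,"z": 0,"rx": 0,"ry": 0,"rz": 0,"jaw": 3.2}]'

```text
clock: 10.95
tool_pos: [0.4371, 0.2035, -0.002]
eef_rot: [1.0, 0.022, -0.0, 0.0]
contact_force: [-0.9, 0.1, -1.4]
opening: 0.445
finger_force: 40.0
```

Request:
send_rows --motion '[{"x": -1.0,"y": 0,"z": 0,"rx": 0,"ry": 0,"rz": 0,"jaw": 3.2},{"x": 0,"y": 0,"z": 0,"rx": 0,"ry": 0,"rz": 0,"jaw": 3.2},{"x": 0,"y": 0,"z": 0,"rx": 0,"ry": 0,"rz": 0,"jaw": 3.2},{"x": 0,"y": 0,"z": 0,"rx": 0,"ry": 0,"rz": 0,"jaw": 3.2},{"x": 0,"y": 0,"z": 0,"rx": 0,"ry": 0,"rz": 0,"jaw": 3.2}]'

```text
clock: 11.45
tool_pos: [0.4291, 0.2033, -0.0022]
eef_rot: [1.0, 0.022, 0.001, -0.0]
contact_force: [-0.3, -0.3, -0.9]
opening: 0.446
finger_force: 40.0
```

Run:
```python
from h import *
import pickle
s=snap('wrist');t=snap('top');c=snap('scene');st=get_state();print(st['tool_pos'],st['opening'],st['finger_force'],st['contact_force'],st['moment'])
pickle.dump((s,t,c),open('s6.pkl','wb'))
a=s['img'];b=cv2.resize(c['img'][225:345,320:440],(400,400),interpolation=cv2.INTER_CUBIC)
cv2.imwrite('pics/w6.png',np.hstack([a[:,120:520],b])[:,:,::-1])
```

```text
[ 0.42857883  0.20316965 -0.00221718] 0.4451810748251249 39.997095465660095 [ 0.2393037  -0.88692925 -1.88388779] [0.05704342 0.11847399 0.02461192]
```

View pics/w6.png

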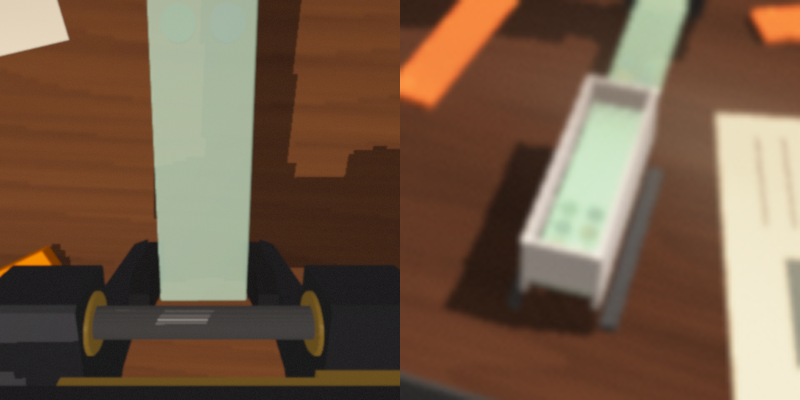

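The strip is fully out and level in the jaws (end at row 299, chips at the top), and the others lie in the rack. Computing the in-hand pose and the move to the viewer.

Request:
send_rows --motion '[{"x": -0.3,"y": 0,"z": -0.6,"rx": 0,"ry": 0,"rz": 0,"jaw": 3.2},{"x": -0.2,"y": 0,"z": -1.2,"rx": 0,"ry": 0,"rz": 0,"jaw": 3.2},{"x": 0,"y": 0,"z": -1.4,"rx": 0,"ry": 0,"rz": 0,"jaw": 3.2},{"x": 0,"y": 0,"z": -1.2,"rx": 0,"ry": 0,"rz": 0,"jaw": 3.2},{"x": 0,"y": 0,"z": -0.6,"rx": 0,"ry": 0,"rz": 0,"jaw": 3.2}]'

```text
clock: 12.1
tool_pos: [0.4236, 0.2032, 0.0494]
eef_rot: [1.0, 0.022, 0.001, -0.0]
contact_force: [0.7, 0.6, -1.8]
opening: 0.45
finger_force: 40.0
```

```bash
cat > strip.py <<'E'
from h import *
def inhand(s,ztop):
    """strip edges in the wrist view -> plain end centre, yaw, width, on plane z=ztop"""
    hsv=cv2.cvtColor(s['img'],cv2.COLOR_RGB2HSV)
    m=((hsv[...,0]>35)&(hsv[...,0]<95)&(hsv[...,2]>120)&(hsv[...,1]>10)&(hsv[...,1]<90)).astype(np.uint8)
    n,l,st,c=cv2.connectedComponentsWithStats(m);k=l[285,324];m=l==k
    L=[];Rr=[]
    for v in range(10,230,8):
        xs=np.nonzero(m[v])[0];L.append(onz(s,xs.min()-.5,v,ztop)[:2]);Rr.append(onz(s,xs.max()+.5,v,ztop)[:2])
    def ln(P):
        d=cv2.fitLine(np.array(P,np.float32),cv2.DIST_HUBER,0,.01,.01).ravel();return d*np.sign(d[0])
    a,b=ln(L),ln(Rr);row=np.nonzero(m[:,324])[0].max()+.5
    e=onz(s,324,row,ztop)[:2];yaw=[np.arctan2(q[1],q[0]) for q in(a,b)];y=np.mean(yaw)
    ya=a[3]+(e[0]-a[2])*np.tan(yaw[0]);yb=b[3]+(e[0]-b[2])*np.tan(yaw[1])
    return np.array([e[0],(ya+yb)/2]),yaw,ya-yb,row
E
python3 - <<'E'
from strip import *
import pickle
s=pickle.load(open('s6.pkl','rb'))[0];print(inhand(s,.036))
s=snap('wrist');st=get_state();z=.036+st['tool_pos'][2]+.0022;e,yaw,w,row=inhand(s,z);print(z,e,yaw,w,row)
M=R.from_quat(st['eef_rot']).as_matrix();print(st['tool_pos'],st['moment'],M[:,0],st['finger_force'])
p=st['tool_pos'][:2];ty=np.arctan2(M[1,0],M[0,0])
ax=lambda y:np.array([[np.cos(y),np.sin(y)],[np.sin(y),-np.cos(y)]])
off=ax(ty).T@(e-p);print('end in tool',off)
F=np.array([.587,-.195]);fy=.073;tgt_end=F-.135*np.array([np.cos(fy),np.sin(fy)])
rel=np.mean(yaw)-ty;nt=fy-rel;tcp=tgt_end-ax(nt)@off
print('rel',rel,'tcp target',tcp,'rz',-(nt-ty),'shift in present tool axes cm',100*ax(ty).T@(tcp-p))
E
```

```text
(array([0.41766426, 0.20150239]), [np.float32(0.043792937), np.float32(0.05126615)], np.float64(0.039772407217972955), np.float64(299.5))
0.08789918744505532 [0.41235151 0.20128375] [np.float32(0.048269585), np.float32(0.052775167)] 0.039353586038693156 299.5
[0.42386935 0.20329157 0.04969919] [-2.18629268e-02  7.34253102e-02 -9.83754894e-05] [0.9990028  0.04458447 0.00237157] 39.99710977077484
end in tool [-0.0115959   0.00149231]
rel 0.005922995127886244 tcp target [ 0.46382934 -0.20258007] rz -0.022477624148130412 shift in present tool axes cm [ 2.18246372 40.72496409]
```

Request:
send_rows --motion '[{"x": 0,"y": 1.5,"z": 0,"rx": 0,"ry": 0,"rz": 0,"jaw": 3.2},{"x": 0,"y": 3.0,"z": 0,"rx": 0,"ry": 0,"rz": 0,"jaw": 3.2},{"x": 0,"y": 3.2,"z": 0,"rx": 0,"ry": 0,"rz": 0,"jaw": 3.2},{"x": 0,"y": 3.2,"z": 0,"rx": 0,"ry": 0,"rz": 0,"jaw": 3.2},{"x": 0,"y": 3.2,"z": 0,"rx": 0,"ry": 0,"rz": 0,"jaw": 3.2}]'

```text
clock: 12.65
tool_pos: [0.4286, 0.0596, 0.0473]
eef_rot: [1.0, 0.022, -0.001, 0.0]
contact_force: [0.1, -1.1, -1.5]
opening: 0.447
finger_force: 40.0
```

Request:
send_rows --motion '[{"x": 0,"y": 3.2,"z": 0,"rx": 0,"ry": 0,"rz": 0,"jaw": 3.2},{"x": 0,"y": 3.2,"z": 0,"rx": 0,"ry": 0,"rz": 0,"jaw": 3.2},{"x": 0,"y": 3.2,"z": 0,"rx": 0,"ry": 0,"rz": 0,"jaw": 3.2},{"x": 0,"y": 3.2,"z": 0,"rx": 0,"ry": 0,"rz": 0,"jaw": 3.2},{"x": 0,"y": 3.2,"z": 0,"rx": 0,"ry": 0,"rz": 0,"jaw": 3.2}]'

```text
clock: 13.15
tool_pos: [0.4352, -0.1001, 0.0472]
eef_rot: [1.0, 0.022, -0.001, 0.0]
contact_force: [0.6, 0.6, -2.0]
opening: 0.447
finger_force: 40.0
```

Request:
send_rows --motion '[{"x": 0.5,"y": 3.2,"z": 0,"rx": 0,"ry": 0,"rz": 0,"jaw": 3.2},{"x": 0.5,"y": 3.2,"z": 0,"rx": 0,"ry": 0,"rz": 0,"jaw": 3.2},{"x": 0.5,"y": 2.7,"z": 0,"rx": 0,"ry": 0,"rz": 0,"jaw": 3.2},{"x": 0.5,"y": 1.5,"z": 0,"rx": 0,"ry": 0,"rz": -0.022,"jaw": 3.2},{"x": 0,"y": 0,"z": 0,"rx": 0,"ry": 0,"rz": 0,"jaw": 3.2}]'

```text
clock: 13.65
tool_pos: [0.4603, -0.2067, 0.0472]
eef_rot: [1.0, 0.03, -0.0, 0.001]
contact_force: [-0.2, 0.4, -1.0]
opening: 0.448
finger_force: 40.0
```

Request:
send_rows --motion '[{"x": 0,"y": 0,"z": 0,"rx": 0,"ry": 0,"rz": 0,"jaw": 3.2},{"x": 0,"y": 0,"z": 0,"rx": 0,"ry": 0,"rz": 0,"jaw": 3.2},{"x": 0,"y": 0,"z": 0,"rx": 0,"ry": 0,"rz": 0,"jaw": 3.2},{"x": 0,"y": 0,"z": 0,"rx": 0,"ry": 0,"rz": 0,"jaw": 3.2},{"x": 0,"y": 0,"z": 0,"rx": 0,"ry": 0,"rz": 0,"jaw": 3.2}]'

```text
clock: 14.15
tool_pos: [0.4614, -0.2021, 0.0478]
eef_rot: [0.999, 0.034, -0.0, -0.0]
contact_force: [-0.8, -0.2, -1.4]
opening: 0.444
finger_force: 40.0
```

Run:
```python
from h import *
import pickle
s=snap('wrist');t=snap('top');st=get_state();M=R.from_quat(st['eef_rot']).as_matrix();print(st['tool_pos'],st['moment'],M[:,0],st['finger_force'],st['opening'])
pickle.dump((s,t),open('s7.pkl','wb'))
# front corners of housing, edge profile
hsv=cv2.cvtColor(s['img'],cv2.COLOR_RGB2HSV)
im=s['img'].astype(int)
ty=np.arctan2(M[1,0],M[0,0]);p=st['tool_pos'][:2]
ax=np.array([[np.cos(ty),np.sin(ty)],[np.sin(ty),-np.cos(ty)]])
tgt=np.array([.587,-.195])-.135*np.array([np.cos(.073),np.sin(.073)])-ax@np.array([-.0116,.0015])
print('need cm',100*ax.T@(tgt-p),'rz',-(.073-ty))
print('axis px@.166',px(s,(.587,-.195,.166)),'housing fr corners px',px(s,(.5026,-.1222,.045)),px(s,(.5144,-.2796,.045)))
cv2.imwrite('pics/w7.png',im[...,::-1])
```

```text
[ 0.46141171 -0.20241064  0.04786217] [0.02078783 0.04861279 0.01323806] [9.97728607e-01 6.73619152e-02 1.51608589e-06] 39.997265338897705 0.44562356366527406
need cm [0.24043283 0.03203017] rz -0.005587036571781376
axis px@.166 (np.float64(326.5603096871561), np.float64(-396.23211741464127)) housing fr corners px (np.float64(176.6478694447975), np.float64(159.85201910203168)) (np.float64(472.79386780205755), np.float64(158.11509340421375))[ WARN:0@0.636] global loadsave.cpp:1063 imwrite_ Unsupported depth image for selected encoder is fallbacked to CV_8U.
```

Run:
```python
from strip import *
import pickle
s,t=pickle.load(open('s7.pkl','rb'));im=s['img'];hsv=cv2.cvtColor(im,cv2.COLOR_RGB2HSV)
g=(hsv[...,1]<45)&(hsv[...,2]>60)
for u in (190,215,240,400,430,455):
    r=np.nonzero(g[:230,u])[0];print(u,r.max() if len(r) else None, onz(s,u,r.max()+.5,.045) if len(r) else '')
for v in (60,100,140):
    c=np.nonzero(g[v])[0];print(v,c.min(),c.max(),onz(s,c.min(),v,.045),onz(s,c.max(),v,.045))
print(inhand(s,.0861))
```

```text
190 161 [ 0.50219812 -0.12925776  0.045     ]
215 161 [ 0.50311754 -0.14257704  0.045     ]
240 161 [ 0.50403701 -0.15589714  0.045     ]
400 160 [ 0.5104578  -0.24109086  0.045     ]
430 160 [ 0.51156069 -0.25706783  0.045     ]
455 160 [ 0.51247983 -0.27038288  0.045     ]
60 115 531 [ 0.55005581 -0.09521284  0.045     ] [ 0.56409092 -0.29819424  0.045     ]
100 162 483 [ 0.53280247 -0.1167198   0.045     ] [ 0.54399816 -0.27873763  0.045     ]
140 175 472 [ 0.51309064 -0.12199515  0.045     ] [ 0.52381132 -0.27724293  0.045     ]Traceback (most recent call last):
  File "<stdin>", line 9, in <module>
  File "strip.py", line 9, in inhand
    xs=np.nonzero(m[v])[0];L.append(onz(s,xs.min()-.5,v,ztop)[:2]);Rr.append(onz(s,xs.max()+.5,v,ztop)[:2])
                                          ~~~~~~^^
    return umr_minimum(a, axis, None, out, keepdims, initial, where)
ValueError: zero-size array to reduction operation minimum which has no identity
```

Housing measurement agrees (field at about (0.587,-0.195), yaw 0.073). Correcting, then lowering.

Request:
send_rows --motion '[{"x": 0.24,"y": 0.03,"z": 0,"rx": 0,"ry": 0,"rz": -0.006,"jaw": 3.2},{"x": 0,"y": 0,"z": 0.8,"rx": 0,"ry": 0,"rz": 0,"jaw": 3.2},{"x": 0,"y": 0,"z": 1.0,"rx": 0,"ry": 0,"rz": 0,"jaw": 3.2},{"x": 0,"y": 0,"z": 0.8,"rx": 0,"ry": 0,"rz": 0,"jaw": 3.2},{"x": 0,"y": 0,"z": 0.3,"rx": 0,"ry": 0,"rz": 0,"jaw": 3.2}]'

```text
clock: 14.75
tool_pos: [0.463, -0.2026, 0.0175]
eef_rot: [0.999, 0.037, -0.001, -0.0]
contact_force: [0.4, -0.3, -0.8]
opening: 0.449
finger_force: 40.0
```

Request:
send_rows --motion '[{"x": 0,"y": 0,"z": 0,"rx": 0,"ry": 0,"rz": 0,"jaw": 3.2},{"x": 0,"y": 0,"z": 0.05,"rx": 0,"ry": 0,"rz": 0,"jaw": 3.2},{"x": 0,"y": 0,"z": 0.05,"rx": 0,"ry": 0,"rz": 0,"jaw": 3.2},{"x": 0,"y": 0,"z": 0.05,"rx": 0,"ry": 0,"rz": 0,"jaw": 3.2},{"x": 0,"y": 0,"z": 0,"rx": 0,"ry": 0,"rz": 0,"jaw": 3.2}]'

```text
clock: 15.25
tool_pos: [0.4639, -0.2029, 0.0175]
eef_rot: [0.999, 0.036, 0.0, 0.0]
contact_force: [-0.4, 0.5, -1.4]
opening: 0.448
finger_force: 40.0
```

Run:
```python
from h import *
f=[];m=[]
for i in range(4):
    snapshot('wrist');st=get_state();f.append(st['contact_force']);m.append(st['moment'])
print(st['tool_pos'],np.mean(f,0),np.mean(m,0),R.from_quat(st['eef_rot']).as_matrix()[:,0])
```

```text
[ 0.46384611 -0.20291692  0.01741736] [-0.31751388  0.03701943 -1.54822843] [0.01900121 0.09686869 0.00690442] [9.97355404e-01 7.26784761e-02 1.92125107e-04]
```

Request:
send_rows --motion '[{"x": 0,"y": 0,"z": 0.06,"rx": 0,"ry": 0,"rz": 0,"jaw": 3.2},{"x": 0,"y": 0,"z": 0.06,"rx": 0,"ry": 0,"rz": 0,"jaw": 3.2},{"x": 0,"y": 0,"z": 0.06,"rx": 0,"ry": 0,"rz": 0,"jaw": 3.2},{"x": 0,"y": 0,"z": 0,"rx": 0,"ry": 0,"rz": 0,"jaw": 3.2},{"x": 0,"y": 0,"z": 0,"rx": 0,"ry": 0,"rz": 0,"jaw": 3.2}]'

```text
clock: 15.95
tool_pos: [0.4638, -0.2029, 0.0155]
eef_rot: [0.999, 0.036, 0.0, 0.0]
contact_force: [0.7, -0.6, -1.2]
opening: 0.446
finger_force: 40.0
```

```bash
cat > f.py <<'E'
from h import *
f=[];m=[]
for i in range(4):
    snapshot('wrist');st=get_state();f.append(st['contact_force']);m.append(st['moment'])
print(st['tool_pos'],np.mean(f,0),np.mean(m,0),R.from_quat(st['eef_rot']).as_matrix()[:,0])
E
python3 f.py
```

```text
[ 0.46381931 -0.20289216  0.01554343] [ 0.0178365  -0.12918552 -0.63473532] [0.02236522 0.10161172 0.00183896] [9.97354866e-01 7.26860426e-02 1.04208641e-04]
```

Request:
send_rows --motion '[{"x": 0,"y": 0,"z": 0.05,"rx": 0,"ry": 0,"rz": 0,"jaw": 3.2},{"x": 0,"y": 0,"z": 0.05,"rx": 0,"ry": 0,"rz": 0,"jaw": 3.2},{"x": 0,"y": 0,"z": 0,"rx": 0,"ry": 0,"rz": 0,"jaw": 3.2},{"x": 0,"y": 0,"z": 0,"rx": 0,"ry": 0,"rz": 0,"jaw": 3.2},{"x": 0,"y": 0,"z": 0,"rx": 0,"ry": 0,"rz": 0,"jaw": 3.2}]'

```text
clock: 16.65
tool_pos: [0.4638, -0.2029, 0.0146]
eef_rot: [0.999, 0.036, 0.0, 0.0]
contact_force: [-1.1, 0.5, 1.3]
opening: 0.449
finger_force: 40.0
```

```bash
python3 f.py
```

```text
[ 0.46380425 -0.20288435  0.01455989] [-0.20090104 -0.15341609  1.30261727] [0.0268167  0.12962792 0.01241216] [9.97346400e-01 7.28021575e-02 7.13610638e-05]
```

Resting on the housing (net about 2.8 N up). Releasing.

Request:
send_rows --motion '[{"x": 0,"y": 0,"z": 0,"rx": 0,"ry": 0,"rz": 0,"jaw": 4.6},{"x": 0,"y": 0,"z": 0,"rx": 0,"ry": 0,"rz": 0,"jaw": 5.2},{"x": 0,"y": 0,"z": 0,"rx": 0,"ry": 0,"rz": 0,"jaw": 6.5},{"x": 0,"y": 0,"z": 0,"rx": 0,"ry": 0,"rz": 0,"jaw": 6.5},{"x": 0,"y": 0,"z": 0,"rx": 0,"ry": 0,"rz": 0,"jaw": 6.5}]'

```text
clock: 17.35
tool_pos: [0.4638, -0.2029, 0.0145]
eef_rot: [0.999, 0.036, 0.0, 0.0]
contact_force: [0.1, -0.2, 0.2]
opening: 0.738
finger_force: 0.0
```

Request:
send_rows --motion '[{"x": 0,"y": 0,"z": -1,"rx": 0,"ry": 0,"rz": 0,"jaw": 6.5},{"x": -0.5,"y": 0,"z": -2,"rx": 0,"ry": 0,"rz": 0,"jaw": 6.5},{"x": -1.0,"y": 0,"z": -3,"rx": 0,"ry": 0,"rz": 0,"jaw": 6.5},{"x": -1.0,"y": 0,"z": -4,"rx": 0,"ry": 0,"rz": 0,"jaw": 6.5},{"x": 0,"y": 0,"z": -4,"rx": 0,"ry": 0,"rz": 0,"jaw": 6.5}]'

```text
clock: 17.85
tool_pos: [0.4364, -0.2047, 0.1561]
eef_rot: [0.999, 0.036, -0.002, 0.0]
contact_force: [1.3, -0.5, 0.6]
opening: 0.737
finger_force: 0.0
```

Request:
send_rows --motion '[{"x": 1,"y": 0,"z": -4,"rx": 0,"ry": 0,"rz": 0,"jaw": 6.5},{"x": 1,"y": 0,"z": -4,"rx": 0,"ry": 0,"rz": 0,"jaw": 6.5},{"x": 1,"y": 0,"z": -3,"rx": 0,"ry": 0,"rz": 0,"jaw": 6.5},{"x": 0,"y": 0,"z": 0,"rx": 0,"ry": 0,"rz": 0,"jaw": 6.5},{"x": 0,"y": 0,"z": 0,"rx": 0,"ry": 0,"rz": 0,"jaw": 6.5}]'

```text
clock: 18.35
tool_pos: [0.4684, -0.2026, 0.2651]
eef_rot: [0.999, 0.036, 0.0, 0.0]
contact_force: [-0.4, -0.4, -0.6]
opening: 0.737
finger_force: 0.0
```

Run:
```python
from h import *
import pickle
s=snap('wrist');t=snap('top');st=get_state();print(st['tool_pos'],R.from_quat(st['eef_rot']).as_matrix()[:,0])
pickle.dump((s,t),open('s8.pkl','wb'))
im=s['img'];hsv=cv2.cvtColor(im,cv2.COLOR_RGB2HSV)
m=((hsv[...,0]>35)&(hsv[...,0]<95)&(hsv[...,2]>110)&(hsv[...,1]>12)&(hsv[...,1]<100)).astype(np.uint8)
n,l,c,ce=cv2.connectedComponentsWithStats(m)
for k in range(1,n):
    if c[k,4]>150: print(c[k],ce[k])
print('axis px .053',px(s,(.587,-.195,.053)),'.166',px(s,(.587,-.195,.166)),'plain end exp',px(s,(.4524,-.2048,.053)))
```

```text
[ 0.46708989 -0.20240952  0.26348399] [ 0.99735694  0.07259245 -0.00307786]
[ 304   26   38   74 2630] [322.8148289   61.39467681]
[ 305  122   37   60 1995] [323.11879699 151.06215539]
axis px .053 (np.float64(322.8508694984384), np.float64(60.7479857615634)) .166 (np.float64(322.90965730226867), np.float64(42.64289682805733)) plain end exp (np.float64(322.7520388542355), np.float64(181.3689229861718))
```

The strip's plain end is at (323,182) against an expected (322.8,181.4), so it is placed within 1 mm. Now the clip and lever angles.

Run:
```python
from h import *
import pickle
print(get_state()['q'].round(2))
A=np.array([.587,-.195])
rays=[];vs=[]
views=[('w2',pickle.load(open('s2.pkl','rb')),(120,160,270,305)),('w3',pickle.load(open('s3.pkl','rb')),(130,165,280,315)),('top',pickle.load(open('s1.pkl','rb'))['top'],(155,175,365,382)),('top8',pickle.load(open('s8.pkl','rb'))[1],(155,175,365,382)),('scene',pickle.load(open('s1.pkl','rb'))['scene'],(190,235,225,262))]
for n,s,(a,b,c,d) in views:
    hsv=cv2.cvtColor(s['img'],cv2.COLOR_RGB2HSV)
    m=(hsv[...,0]>12)&(hsv[...,0]<32)&(hsv[...,1]>120)&(hsv[...,2]>100);k=np.zeros_like(m);k[a:b,c:d]=1;m&=k
    ys,xs=np.nonzero(m)
    if not len(xs): print(n,'none');continue
    u,v=xs.mean(),ys.mean();vs.append(n);rays.append(ray(s,u,v))
    for z in(.146,.150):
        P=np.array([onz(s,x,y,z)[:2] for x,y in zip(xs,ys)])-A;p=P.mean(0);print(n,len(xs),(u.round(1),v.round(1)),z,'r',np.hypot(*p).round(4),'ang',np.arctan2(p[1],p[0]).round(3),'rmin',np.hypot(*P.T).min().round(4),'rmax',np.hypot(*P.T).max().round(4))
for i,j in((0,2),(1,2),(1,4)):
    if j<len(rays):
        (o1,d1),(o2,d2)=rays[i],rays[j];t=np.linalg.lstsq(np.c_[d1,-d2],o2-o1,rcond=None)[0];print('tri',vs[i],vs[j],o1+t[0]*d1,o2+t[1]*d2)
```

```text
[ 0.59  0.5  -0.42  1.84  0.26  0.86 -1.46]
w2 169 (np.float64(285.7), np.float64(141.0)) 0.146 r 0.0618 ang 0.559 rmin 0.0521 rmax 0.0712
w2 169 (np.float64(285.7), np.float64(141.0)) 0.15 r 0.062 ang 0.549 rmin 0.0524 rmax 0.0713
w3 165 (np.float64(296.5), np.float64(148.2)) 0.146 r 0.0619 ang 0.56 rmin 0.0516 rmax 0.0715
w3 165 (np.float64(296.5), np.float64(148.2)) 0.15 r 0.0622 ang 0.551 rmin 0.0521 rmax 0.0717
top 10 (np.float64(374.0), np.float64(164.5)) 0.146 r 0.0618 ang 0.585 rmin 0.0564 rmax 0.0672
top 10 (np.float64(374.0), np.float64(164.5)) 0.15 r 0.0616 ang 0.596 rmin 0.0563 rmax 0.067
top8 10 (np.float64(374.0), np.float64(164.5)) 0.146 r 0.0618 ang 0.585 rmin 0.0564 rmax 0.0672
top8 10 (np.float64(374.0), np.float64(164.5)) 0.15 r 0.0616 ang 0.596 rmin 0.0563 rmax 0.067
scene 13 (np.float64(244.8), np.float64(203.2)) 0.146 r 0.0751 ang 0.624 rmin 0.0636 rmax 0.0846
scene 13 (np.float64(244.8), np.float64(203.2)) 0.15 r 0.0817 ang 0.621 rmin 0.0703 rmax 0.0911
tri w2 top [ 0.63879936 -0.16171692  0.14115056] [ 0.63908201 -0.16140229  0.14115028]
tri w3 top [ 0.63880543 -0.16173057  0.14132604] [ 0.63906144 -0.16138365  0.14131893]
tri w3 scene [ 0.63819505 -0.1613707   0.13690527] [ 0.63619578 -0.15888916  0.13738332]
```

Request:
send_rows --motion '[{"x": 2.0,"y": 1.0,"z": 0,"rx": 0,"ry": 0,"rz": -0.145,"jaw": 4.0},{"x": 2.0,"y": 1.0,"z": 0,"rx": 0,"ry": 0,"rz": -0.145,"jaw": 4.0},{"x": 2.0,"y": 1.5,"z": 0,"rx": 0,"ry": 0,"rz": -0.145,"jaw": 4.0},{"x": 0,"y": 0,"z": 0,"rx": 0,"ry": 0,"rz": -0.145,"jaw": 4.0},{"x": 0,"y": 0,"z": 0,"rx": 0,"ry": 0,"rz": -0.145,"jaw": 4.0}]'

```text
clock: 18.95
tool_pos: [0.5343, -0.2232, 0.2624]
eef_rot: [0.92, 0.391, -0.001, -0.001]
contact_force: [0.2, 0.1, 0.6]
opening: 0.452
finger_force: 0.0
```

Request:
send_rows --motion '[{"x": 0,"y": 0,"z": 0,"rx": 0,"ry": 0,"rz": -0.145,"jaw": 3.0},{"x": 0,"y": 0,"z": 0,"rx": 0,"ry": 0,"rz": -0.145,"jaw": 3.0},{"x": 0,"y": 0,"z": 0,"rx": 0,"ry": 0,"rz": -0.145,"jaw": 3.0},{"x": 0,"y": 0,"z": 0,"rx": 0,"ry": 0,"rz": -0.145,"jaw": 3.0},{"x": 0,"y": 0,"z": 0,"rx": 0,"ry": 0,"rz": -0.145,"jaw": 3.0}]'

```text
clock: 19.45
tool_pos: [0.5336, -0.2233, 0.2627]
eef_rot: [0.722, 0.692, -0.001, -0.002]
contact_force: [-0.0, -0.6, 0.5]
opening: 0.34
finger_force: 0.0
```

```bash
cat > lev.py <<'E'
from h import *
import sys
st=get_state();M=R.from_quat(st['eef_rot']).as_matrix();ty=np.arctan2(M[1,0],M[0,0]);p=st['tool_pos'][:2]
a=float(sys.argv[1]);r=float(sys.argv[2]);A=np.array([.587,-.195]) # a: world angle of pointer (opposite lever)
t=A-r*np.array([np.cos(a),np.sin(a)])
ax=np.array([[np.cos(ty),np.sin(ty)],[np.sin(ty),-np.cos(ty)]])
q=A-p
print('pos',st['tool_pos'],'yaw',ty,'q7',st['q'][6],'Fz',st['contact_force'],'now ang',np.arctan2(q[1],q[0]),'r',np.hypot(*q))
print('shift cm',100*ax.T@(t-p),'rz',-(a-ty))
E
python3 lev.py 1.545 .078
```

```text
pos [ 0.5336469  -0.22330572  0.26267964] yaw 1.5292029296593654 q7 -0.23766588022840107 Fz [-0.04124913 -0.597031    0.5235026 ] now ang 0.48777663808319205 r 0.06039675055999385
shift cm [-4.74905307  5.33620878] rz -0.01579707034063449
```

Request:
send_rows --motion '[{"x": -2.3,"y": 2.6,"z": 1.0,"rx": 0,"ry": 0,"rz": -0.016,"jaw": 3.0},{"x": -2.3,"y": 2.7,"z": 2.0,"rx": 0,"ry": 0,"rz": 0,"jaw": 3.0},{"x": 0,"y": 0,"z": 3.0,"rx": 0,"ry": 0,"rz": 0,"jaw": 3.0},{"x": 0,"y": 0,"z": 1.0,"rx": 0,"ry": 0,"rz": 0,"jaw": 3.0},{"x": 0,"y": 0,"z": 0,"rx": 0,"ry": 0,"rz": 0,"jaw": 3.0}]'

```text
clock: 19.95
tool_pos: [0.584, -0.2705, 0.1918]
eef_rot: [0.718, 0.696, -0.001, -0.003]
contact_force: [-0.1, -0.0, 0.2]
opening: 0.344
finger_force: 0.0
```

```bash
python3 lev.py 1.545 .076
python3 - <<'E'
from h import *
import pickle
s=snap('wrist');pickle.dump(s,open('s9.pkl','wb'))
for r in(.05,.06,.076,.094):print(r,px(s,(.587-r*np.cos(1.545),-.195-r*np.sin(1.545),.156)))
hsv=cv2.cvtColor(s['img'],cv2.COLOR_RGB2HSV)
m=(hsv[...,1]<40)&(hsv[...,2]>125)
for v in range(150,260,8):
    x=np.nonzero(m[v,260:390])[0]+260;print(v,x.min() if len(x) else 0,x.max() if len(x) else 0,len(x))
E
```

```text
pos [ 0.58396514 -0.2705004   0.1918157 ] yaw 1.5403269754970461 q7 -0.19301990625945323 Fz [-0.13155055 -0.0115576   0.16067989] now ang 1.530621301519886 r 0.07556136980263427
shift cm [-0.04413593  0.10885111] rz -0.004673024502953815
0.05 (np.float64(322.63606666807186), np.float64(179.60473650241164))
0.06 (np.float64(322.6982467926338), np.float64(194.4356310944934))
0.076 (np.float64(322.7942754042416), np.float64(217.3398987621679))
0.094 (np.float64(322.89751047776366), np.float64(241.96301594625865))
150 260 389 18
158 260 389 26
166 260 380 39
174 260 369 54
182 260 352 86
190 318 327 10
198 318 327 10
206 317 327 11
214 318 327 10
222 318 327 10
230 318 327 10
238 315 331 17
246 315 330 16
254 0 0 0
```

The rod is where predicted (col 322.5, ball at row ~242). Lowering and gripping it lightly.

Request:
send_rows --motion '[{"x": 0,"y": 0.1,"z": 2.0,"rx": 0,"ry": 0,"rz": 0,"jaw": 3.0},{"x": 0,"y": 0,"z": 2.6,"rx": 0,"ry": 0,"rz": 0,"jaw": 3.0},{"x": 0,"y": 0,"z": 2.0,"rx": 0,"ry": 0,"rz": 0,"jaw": 3.0},{"x": 0,"y": 0,"z": 0.9,"rx": 0,"ry": 0,"rz": 0,"jaw": 3.0},{"x": 0,"y": 0,"z": 0,"rx": 0,"ry": 0,"rz": 0,"jaw": 3.0}]'

```text
clock: 20.5
tool_pos: [0.587, -0.2711, 0.1197]
eef_rot: [0.718, 0.696, -0.0, -0.0]
contact_force: [0.2, 0.4, -0.2]
opening: 0.339
finger_force: 0.0
```

Request:
send_rows --motion '[{"x": 0,"y": 0,"z": 0,"rx": 0,"ry": 0,"rz": 0,"jaw": 0.4},{"x": 0,"y": 0,"z": 0,"rx": 0,"ry": 0,"rz": 0,"jaw": 0.4},{"x": 0,"y": 0,"z": 0,"rx": 0,"ry": 0,"rz": 0,"jaw": 0.4},{"x": 0,"y": 0,"z": 0,"rx": 0,"ry": 0,"rz": 0,"jaw": 0.4},{"x": 0,"y": 0,"z": 0,"rx": 0,"ry": 0,"rz": 0,"jaw": 0.4}]' --grip_force 5

```text
clock: 21.0
tool_pos: [0.5875, -0.2716, 0.1204]
eef_rot: [0.718, 0.696, 0.0, 0.0]
contact_force: [-2.4, -0.3, 5.4]
opening: 0.081
finger_force: 5.0
```

Request:
send_rows --motion '[{"x": 0,"y": 0,"z": 0,"rx": 0,"ry": 0,"rz": 0,"jaw": 0.4},{"x": 0,"y": 0,"z": 0,"rx": 0,"ry": 0,"rz": 0,"jaw": 0.4},{"x": 0,"y": 0,"z": 0,"rx": 0,"ry": 0,"rz": 0,"jaw": 0.4},{"x": 0,"y": 0,"z": 0,"rx": 0,"ry": 0,"rz": 0,"jaw": 0.4},{"x": 0,"y": 0,"z": 0,"rx": 0,"ry": 0,"rz": 0,"jaw": 0.4}]'

```text
clock: 21.5
tool_pos: [0.5877, -0.2716, 0.1204]
eef_rot: [0.718, 0.696, 0.0, 0.001]
contact_force: [-1.0, -0.7, 6.1]
opening: 0.082
finger_force: 5.0
```

```bash
python3 lev.py 0.56 .076
```

```text
pos [ 0.58770534 -0.27158448  0.12040987] yaw 1.5387760144544398 q7 -0.25615176015403346 Fz [-0.99509055 -0.74465404  6.12763052] now ang 1.5800059746482122 r 0.07658773109207115
shift cm [ 3.41117071 -6.62227516] rz 0.9787760144544397
```

Request:
send_rows --motion '[{"x": 0,"y": 0,"z": -0.3,"rx": 0,"ry": 0,"rz": 0,"jaw": 0.4},{"x": 0.04,"y": -0.77,"z": 0,"rx": 0,"ry": 0,"rz": 0.1,"jaw": 0.4},{"x": 0.04,"y": -0.77,"z": 0,"rx": 0,"ry": 0,"rz": 0.1,"jaw": 0.4},{"x": 0.04,"y": -0.77,"z": 0,"rx": 0,"ry": 0,"rz": 0.1,"jaw": 0.4},{"x": 0,"y": 0,"z": 0,"rx": 0,"ry": 0,"rz": 0,"jaw": 0.4}]'

```text
clock: 22.0
tool_pos: [0.5626, -0.2683, 0.1219]
eef_rot: [0.814, 0.58, -0.002, -0.0]
contact_force: [-2.3, -1.8, -2.5]
opening: 0.078
finger_force: 5.0
```

```bash
python3 lev.py 0.56 .076;python3 f.py
```

```text
pos [ 0.56255913 -0.26830752  0.12192917] yaw 1.238038157049027 q7 -0.5262645470018528 Fz [-2.33823092 -1.81344523 -2.48874186] now ang 1.248984084404713 r 0.07727450107977278
shift cm [ 1.80807059 -4.8518066 ] rz 0.678038157049027
[ 0.56371094 -0.26851913  0.12195371] [-2.18344314 -2.97587932 -2.53039307] [-0.70452979  0.50893662  0.08909517] [ 0.32519511  0.94564495 -0.00194113]
```

Request:
send_rows --motion '[{"x": 0.04,"y": -0.76,"z": 0,"rx": 0,"ry": 0,"rz": 0.1,"jaw": 0.4},{"x": 0.04,"y": -0.76,"z": 0,"rx": 0,"ry": 0,"rz": 0.1,"jaw": 0.4},{"x": 0.04,"y": -0.76,"z": 0,"rx": 0,"ry": 0,"rz": 0.1,"jaw": 0.4},{"x": 0.04,"y": -0.76,"z": 0,"rx": 0,"ry": 0,"rz": 0.1,"jaw": 0.4},{"x": 0.04,"y": -0.76,"z": 0,"rx": 0,"ry": 0,"rz": 0.1,"jaw": 0.4}]'

```text
clock: 22.7
tool_pos: [0.5313, -0.2488, 0.1221]
eef_rot: [0.933, 0.359, -0.002, 0.001]
contact_force: [-5.3, -5.0, -1.6]
opening: 0.081
finger_force: 5.0
```

Request:
send_rows --motion '[{"x": 0.04,"y": -0.76,"z": 0,"rx": 0,"ry": 0,"rz": 0.1,"jaw": 0.4},{"x": 0.02,"y": -0.4,"z": 0,"rx": 0,"ry": 0,"rz": 0.05,"jaw": 0.4},{"x": 0,"y": 0,"z": 0,"rx": 0,"ry": 0,"rz": 0,"jaw": 0.4},{"x": 0,"y": 0,"z": 0,"rx": 0,"ry": 0,"rz": 0,"jaw": 0.4},{"x": 0,"y": 0,"z": 0,"rx": 0,"ry": 0,"rz": 0,"jaw": 0.4}]'

```text
clock: 23.2
tool_pos: [0.5234, -0.2378, 0.1221]
eef_rot: [0.957, 0.29, -0.003, -0.001]
contact_force: [-6.7, -3.1, 2.2]
opening: 0.08
finger_force: 5.0
```

```bash
python3 lev.py 0.56 .076;python3 f.py
python3 - <<'E'
from h import *
import pickle
s=snap('wrist');pickle.dump(s,open('s10.pkl','wb'))
for n,p in dict(axis=(.587,-.195,.166),clip=(.587+.055*np.cos(.56),-.195+.055*np.sin(.56),.147)).items():print(n,px(s,p))
E
```

```text
pos [ 0.52341225 -0.23782961  0.12207885] yaw 0.5895022535645565 q7 -1.1112399674534787 Fz [-6.67033443 -3.07012912  2.19129681] now ang 0.5927537276344228 r 0.07666666839149118
shift cm [ 0.06993353 -0.24911253] rz 0.02950225356455649
[ 0.52345384 -0.23785953  0.12207056] [-7.12926796 -2.36725092  1.0178091 ] [-0.63461153  1.39135672  0.0695305 ] [ 0.83122929  0.55590714 -0.00501121]
axis (np.float64(317.55073972218815), np.float64(99.38396449783158))
clip (np.float64(322.2449590490056), np.float64(-55.31224402710578))
```

Request:
send_rows --motion '[{"x": 0.03,"y": -0.25,"z": 0,"rx": 0,"ry": 0,"rz": 0.03,"jaw": 0.4},{"x": 0,"y": 0,"z": 0,"rx": 0,"ry": 0,"rz": 0,"jaw": 0.4},{"x": 0,"y": 0,"z": 0,"rx": 0,"ry": 0,"rz": 0,"jaw": 0.4},{"x": 0,"y": 0,"z": 0,"rx": 0,"ry": 0,"rz": 0,"jaw": 2.5},{"x": 0,"y": 0,"z": 0,"rx": 0,"ry": 0,"rz": 0,"jaw": 2.5}]'

```text
clock: 23.95
tool_pos: [0.5271, -0.2338, 0.123]
eef_rot: [0.961, 0.277, 0.002, -0.0]
contact_force: [0.6, -0.3, 0.7]
opening: 0.235
finger_force: 0.0
```

Request:
send_rows --motion '[{"x": 0,"y": 0,"z": 0,"rx": 0,"ry": 0,"rz": 0,"jaw": 3.0},{"x": 0,"y": 0,"z": 0,"rx": 0,"ry": 0,"rz": 0,"jaw": 3.0},{"x": 0,"y": 0,"z": -2,"rx": 0,"ry": 0,"rz": 0,"jaw": 3.0},{"x": 0,"y": 0,"z": -4,"rx": 0,"ry": 0,"rz": 0,"jaw": 3.0},{"x": 0,"y": 0,"z": -3,"rx": 0,"ry": 0,"rz": 0,"jaw": 3.0}]'

```text
clock: 24.45
tool_pos: [0.5258, -0.2345, 0.2142]
eef_rot: [0.961, 0.276, 0.001, 0.0]
contact_force: [1.1, 0.2, -0.4]
opening: 0.34
finger_force: 0.0
```

Request:
send_rows --motion '[{"x": 3,"y": 0,"z": -4,"rx": 0,"ry": 0,"rz": 0.1,"jaw": 3.0},{"x": 4,"y": 0,"z": -4,"rx": 0,"ry": 0,"rz": 0.1,"jaw": 3.0},{"x": 3,"y": 0,"z": -3,"rx": 0,"ry": 0,"rz": 0.1,"jaw": 3.0},{"x": 0,"y": 0,"z": 0,"rx": 0,"ry": 0,"rz": 0,"jaw": 3.0},{"x": 0,"y": 0,"z": 0,"rx": 0,"ry": 0,"rz": 0,"jaw": 3.0}]'

```text
clock: 24.95
tool_pos: [0.6105, -0.1922, 0.3179]
eef_rot: [0.991, 0.13, 0.0, 0.0]
contact_force: [0.3, 0.4, -0.3]
opening: 0.341
finger_force: 0.0
```

Run:
```python
from h import *
import pickle
for i in range(3): s=snap('wrist')
pickle.dump(s,open('s11.pkl','wb'));print(get_state()['tool_pos'])
u,v=px(s,(.587,-.195,.156));print(u,v, px(s,(.587+.055*np.cos(.56),-.195+.055*np.sin(.56),.147)))
c=(int(max(0,u-75)),int(max(0,v-100)));im=s['img'][c[1]:c[1]+140,c[0]:c[0]+190];print('crop',c,im.shape)
cv2.imwrite('pics/c11.png',cv2.resize(im,None,fx=4,fy=4,interpolation=cv2.INTER_CUBIC)[:,:,::-1])
```

```text
[ 0.6083197  -0.19387217  0.31623439]
317.72749857390346 196.64746295923837 (np.float64(301.9732661911942), np.float64(145.72719318275196))
crop (242, 96) (140, 190, 3)
```

View pics/c11.png

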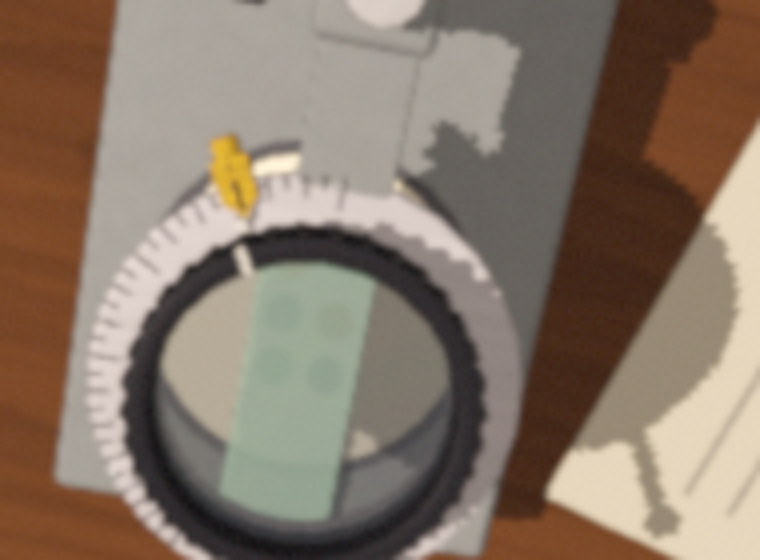

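The final picture shows the strip's chips under the window. The ring's white line (≈(303,161)) is almost in line with the clip's black line and tip (≈(303,150)). Measuring the residual angle.

Run:
```python
from h import *
import pickle
s=pickle.load(open('s11.pkl','rb'));A=np.array([.587,-.195])
hsv=cv2.cvtColor(s['img'],cv2.COLOR_RGB2HSV)
def rep(n,m,zs):
    ys,xs=np.nonzero(m)
    for z in zs:
        P=np.array([onz(s,x,y,z)[:2] for x,y in zip(xs,ys)])-A;p=P.mean(0);print(n,len(xs),(xs.mean().round(1),ys.mean().round(1)),z,'r',np.hypot(*p).round(4),'ang',np.arctan2(p[1],p[0]).round(3),'r',np.hypot(*P.T).min().round(4),np.hypot(*P.T).max().round(4))
def box(m,a,b,c,d):
    k=np.zeros_like(m);k[a:b,c:d]=1;return m&k
rep('white',box((hsv[...,2]>120)&(hsv[...,1]<90),155,166,297,308),(.166,))
br=(hsv[...,0]>12)&(hsv[...,0]<32)&(hsv[...,1]>120)&(hsv[...,2]>100)
rep('clip',box(br,125,155,290,310),(.144,.147,.150))
for n,q,z in[('line out',(232,180),.149),('line in',(242,205),.149),('tip',(247,218),.147),('white out',(239,249),.166),('white in',(250,274),.166)]:
    p=onz(s,242+q[0]/4,96+q[1]/4,z)[:2]-A;print(n,np.hypot(*p).round(4),np.arctan2(p[1],p[0]).round(3))
# ring centre check
m=((hsv[...,2]<75)).astype(np.uint8);m[:145]=0;m[250:]=0;m[:,:262]=0;m[:,372:]=0
n,l,st,c=cv2.connectedComponentsWithStats(m);k=1+np.argmax(st[1:,4])
e=cv2.fitEllipse(cv2.convexHull(max(cv2.findContours((l==k).astype(np.uint8),0,1)[0],key=len)));print(e,onz(s,*e[0],.166))
```

```text
white 50 (np.float64(302.3), np.float64(160.6)) 0.166 r 0.0431 ang 0.616 r 0.0374 0.0502
clip 157 (np.float64(299.9), np.float64(139.1)) 0.144 r 0.0619 ang 0.564 r 0.0514 0.0716
clip 157 (np.float64(299.9), np.float64(139.1)) 0.147 r 0.0621 ang 0.559 r 0.0518 0.0717
clip 157 (np.float64(299.9), np.float64(139.1)) 0.15 r 0.0624 ang 0.554 r 0.0521 0.0719
line out 0.0604 0.564
line in 0.0536 0.556
tip 0.0497 0.556
white out 0.0455 0.607
white in 0.0387 0.599
((317.71484375, 196.34959411621094), (87.4333724975586, 89.47198486328125), 91.57542419433594) [ 0.59023622 -0.19430889  0.166     ]
```

Run:
```python
from h import *
import pickle
A=np.array([.587,-.195])
s=pickle.load(open('s9.pkl','rb'))
a=onz(s,322.5,195,.156);b=onz(s,322.5,243,.156);print('lever s9 pts',a,b,'dir',np.arctan2(*(a-b)[[1,0]]),'from axis',np.arctan2(*(A-b[:2])[::-1]))
for f in('s2.pkl','s3.pkl'):
    s=pickle.load(open(f,'rb'));hsv=cv2.cvtColor(s['img'],cv2.COLOR_RGB2HSV);dx=0 if f=='s2.pkl' else 10
    m=(hsv[...,2]>120)&(hsv[...,1]<90);k=np.zeros_like(m);dy=0 if dx==0 else 7;k[190+dy:204+dy,269+dx:278+dx]=1;m&=k
    ys,xs=np.nonzero(m)
    P=np.array([onz(s,x,y,.166)[:2] for x,y in zip(xs,ys)]);c=P.mean(0)
    r=np.hypot(*(P-A).T);P=P[r<.047];c=P.mean(0);print(f,'white',c,len(P),r.min(),np.arctan2(*(c-A)[::-1]))
    for bx,w in((s,0),):
        ball=(409,202) if dx==0 else (419,211);b=onz(s,*ball,.156)[:2];print(' ball',b,np.arctan2(*(A-b)[::-1]),'white-ball line',np.arctan2(*(c-b)[::-1]))
s=pickle.load(open('s11.pkl','rb'))
for ang in(.5,.55,.6,.65):print(ang,'white out/in crop',[tuple(((np.array(px(s,(A[0]+r*np.cos(ang),A[1]+r*np.sin(ang),z)))-[242,96])*4).round(0)) for r,z in((.046,.166),(.040,.166),(.051,.147),(.06,.149))])
hsv=cv2.cvtColor(s['img'],cv2.COLOR_RGB2HSV);print(hsv[146:166,299:309,2])
```

```text
lever s9 pts [ 0.58531057 -0.25536223  0.156     ] [ 0.5842788  -0.28973805  0.156     ] dir 1.5407910100915858 from axis 1.542080794649129
s2.pkl white [ 0.58728597 -0.15098572] 36 0.040328071628067244 1.564299229970526
 ball [ 0.58504837 -0.28906997] 1.5500527357024538 white-ball line 1.5545931594008715
s3.pkl white [ 0.58699625 -0.15058466] 33 0.03973611611281022 1.5708806951430574
 ball [ 0.58428243 -0.28978258] 1.5421325550306095 white-ball line 1.5513026476842422
0.5 white out/in crop [(np.float64(257.0), np.float64(241.0)), (np.float64(263.0), np.float64(264.0)), (np.float64(256.0), np.float64(210.0)), (np.float64(247.0), np.float64(178.0))]
0.55 white out/in crop [(np.float64(248.0), np.float64(244.0)), (np.float64(256.0), np.float64(267.0)), (np.float64(247.0), np.float64(213.0)), (np.float64(236.0), np.float64(181.0))]
0.6 white out/in crop [(np.float64(239.0), np.float64(246.0)), (np.float64(248.0), np.float64(269.0)), (np.float64(237.0), np.float64(216.0)), (np.float64(225.0), np.float64(184.0))]
0.65 white out/in crop [(np.float64(231.0), np.float64(250.0)), (np.float64(
[... 268 characters left out ...]
94 220 226]
 [225 218 207 205 198 174 173 202 221 225]
 [226 225 224 219 200 171 186 214 221 219]
 [226 228 232 229 211 180 189 211 210 192]
 [225 225 224 218 202 174 172 186 170 132]
 [220 213 197 168 140 117 109 113  95  63]
 [204 183 142  93  59  49  40  38  39  45]
 [156 120  92  78  56  36  37  34  40  42]
 [ 87  91 130 141 103  58  48  48  51  49]
 [ 60 122 179 194 150  86  57  53  55  56]
 [ 66 127 190 210 180 112  62  55  52  51]
 [ 60 110 178 213 202 143  71  52  52  51]
 [ 58  85 152 200 207 163  90  55  55  57]
 [ 55  72 133 192 212 182 114  79  85  97]
 [ 51  59 111 179 212 200 155 128 138 147]
 [ 56  72 108 159 195 198 179 165 170 170]
 [ 92 115 140 162 181 185 179 174 177 175]]
```

Pointer reads about 0.035 rad beyond the clip mark (white line ≈0.595 against clip ≈0.555). I'll re-grip the lever and correct.

```bash
python3 lev.py 0.585 .076
```

```text
pos [ 0.6083197  -0.19387217  0.31623439] yaw 0.2583123606840111 q7 -1.3161389679526203 Fz [-0.43234062  0.52003597  0.80970665] now ang -3.0887412878003833 r 0.02134951212678415
shift cm [-9.28808666  2.00332843] rz -0.3266876393159889
```

Request:
send_rows --motion '[{"x": -3.1,"y": 0.67,"z": 2,"rx": 0,"ry": 0,"rz": 0,"jaw": 3.0},{"x": -3.1,"y": 0.67,"z": 4,"rx": 0,"ry": 0,"rz": 0,"jaw": 3.0},{"x": -3.1,"y": 0.67,"z": 4,"rx": 0,"ry": 0,"rz": 0,"jaw": 3.0},{"x": 0,"y": 0,"z": 2,"rx": 0,"ry": 0,"rz": -0.145,"jaw": 3.0},{"x": 0,"y": 0,"z": 0,"rx": 0,"ry": 0,"rz": -0.145,"jaw": 3.0}]'

```text
clock: 25.6
tool_pos: [0.5212, -0.2367, 0.1954]
eef_rot: [0.962, 0.273, -0.004, -0.002]
contact_force: [0.4, 0.1, 0.0]
opening: 0.339
finger_force: 0.0
```

Request:
send_rows --motion '[{"x": 0,"y": 0,"z": 0,"rx": 0,"ry": 0,"rz": -0.037,"jaw": 3.0},{"x": 0,"y": 0,"z": 0,"rx": 0,"ry": 0,"rz": 0,"jaw": 3.0},{"x": 0,"y": 0,"z": 0,"rx": 0,"ry": 0,"rz": 0,"jaw": 3.0},{"x": 0,"y": 0,"z": 0,"rx": 0,"ry": 0,"rz": 0,"jaw": 3.0},{"x": 0,"y": 0,"z": 0,"rx": 0,"ry": 0,"rz": 0,"jaw": 3.0}]'

```text
clock: 26.1
tool_pos: [0.5269, -0.2355, 0.1999]
eef_rot: [0.958, 0.288, 0.0, 0.0]
contact_force: [-0.2, -0.4, -1.0]
opening: 0.342
finger_force: 0.0
```

```bash
cat > rod.py <<'E'
from h import *
A=np.array([.587,-.195])
for i in range(2): s=snap('wrist')
hsv=cv2.cvtColor(s['img'],cv2.COLOR_RGB2HSV);m=(hsv[...,1]<40)&(hsv[...,2]>115)
P=[]
for v in range(196,232,4):
    x=np.nonzero(m[v,280:365])[0]+280
    if 4<len(x)<20:P.append(onz(s,x.mean(),v,.156)[:2]);print(v,x.min(),x.max(),len(x),end='; ')
P=np.array(P);d=cv2.fitLine(P.astype(np.float32),2,0,.01,.01).ravel();c=P.mean(0)
print('\nrod dir',np.arctan2(d[1],d[0]),'from axis',np.arctan2(*(A-c)[::-1]),np.hypot(*(A-c)))
E
python3 lev.py 0.585 .076; python3 rod.py
```

```text
pos [ 0.52685745 -0.23549018  0.19987708] yaw 0.5851785397745379 q7 -1.0503059188556871 Fz [-0.22719815 -0.40178547 -0.97830394] now ang 0.5925373867743229 r 0.07250228103189602
shift cm [-0.34996808 -0.05470974] rz 0.00017853977453796688
212 280 324 15; 216 280 324 13; 220 316 323 8; 224 316 324 9; 228 316 324 9; 
rod dir 1.3180537 from axis 0.5453265705326749 0.07630352885203921
```

```bash
sed -i 's/280:365\]/308:335]/; s/\[0\]+280/[0]+308/; s/range(196,232,4)/range(190,236,4)/' rod.py; python3 rod.py
```

```text
202 315 334 12; 206 315 324 10; 210 315 324 10; 214 315 324 10; 218 316 324 9; 222 316 324 9; 226 316 324 9; 230 316 324 9; 234 317 324 8; 
rod dir 0.5755182 from axis 0.587261655176188 0.07482200794188575
```

Close view: rod angle ≈0.585 against clip ≈0.555. Turning it by a further −0.03.

Request:
send_rows --motion '[{"x": -0.35,"y": -0.04,"z": 2.0,"rx": 0,"ry": 0,"rz": 0,"jaw": 3.0},{"x": 0,"y": 0,"z": 2.8,"rx": 0,"ry": 0,"rz": 0,"jaw": 3.0},{"x": 0,"y": 0,"z": 2.0,"rx": 0,"ry": 0,"rz": 0,"jaw": 3.0},{"x": 0,"y": 0,"z": 0.9,"rx": 0,"ry": 0,"rz": 0,"jaw": 3.0},{"x": 0,"y": 0,"z": 0,"rx": 0,"ry": 0,"rz": 0,"jaw": 1.5}]'

```text
clock: 26.8
tool_pos: [0.5229, -0.2369, 0.1216]
eef_rot: [0.957, 0.289, -0.001, -0.001]
contact_force: [-0.6, -0.4, 0.4]
opening: 0.273
finger_force: 0.0
```

Request:
send_rows --motion '[{"x": 0,"y": 0,"z": 0,"rx": 0,"ry": 0,"rz": 0,"jaw": 0.4},{"x": 0,"y": 0,"z": 0,"rx": 0,"ry": 0,"rz": 0,"jaw": 0.4},{"x": 0,"y": 0,"z": 0,"rx": 0,"ry": 0,"rz": 0,"jaw": 0.4},{"x": 0,"y": 0,"z": 0,"rx": 0,"ry": 0,"rz": 0,"jaw": 0.4},{"x": 0,"y": 0,"z": 0,"rx": 0,"ry": 0,"rz": 0,"jaw": 0.4}]' --grip_force 5

```text
clock: 27.3
tool_pos: [0.5242, -0.2371, 0.1234]
eef_rot: [0.957, 0.289, 0.001, 0.0]
contact_force: [1.1, 0.8, 4.8]
opening: 0.08
finger_force: 5.0
```

```bash
python3 lev.py 0.555 .076;python3 f.py
```

```text
pos [ 0.52419716 -0.23713181  0.12338253] yaw 0.5860351543680018 q7 -1.1180394181476099 Fz [1.06222966 0.81513836 4.80147238] now ang 0.5908989174317745 r 0.0756259567030073
shift cm [-0.03383399 -0.27261184] rz 0.03103515436800175
[ 0.52423661 -0.23711731  0.12333783] [-0.30000164  0.88816478  5.70231092] [0.14029997 0.08020391 0.0729506 ] [0.83318487 0.55299327 0.00118684]
```

Request:
send_rows --motion '[{"x": 0,"y": -0.13,"z": -0.2,"rx": 0,"ry": 0,"rz": 0.016,"jaw": 0.4},{"x": 0,"y": -0.12,"z": 0,"rx": 0,"ry": 0,"rz": 0.015,"jaw": 0.4},{"x": 0,"y": 0,"z": 0,"rx": 0,"ry": 0,"rz": 0,"jaw": 0.4},{"x": 0,"y": 0,"z": 0,"rx": 0,"ry": 0,"rz": 0,"jaw": 0.4},{"x": 0,"y": 0,"z": 0,"rx": 0,"ry": 0,"rz": 0,"jaw": 0.4}]'

```text
clock: 28.0
tool_pos: [0.5221, -0.2346, 0.1243]
eef_rot: [0.962, 0.274, 0.0, -0.0]
contact_force: [1.7, 1.4, -2.5]
opening: 0.077
finger_force: 5.0
```

```bash
python3 lev.py 0.555 .076;python3 f.py
```

```text
pos [ 0.52214028 -0.23462446  0.12434573] yaw 0.5552357756327113 q7 -1.1437580523153152 Fz [ 1.6568233   1.43166438 -2.49377777] now ang 0.5484143030300416 r 0.07600579681077126
shift cm [0.00040306 0.05005485] rz 0.0002357756327112659
[ 0.52211696 -0.23465257  0.12438275] [ 1.42964048  1.95511436 -2.95433869] [ 0.43508912 -0.31813948  0.04798187] [8.49839994e-01 5.27040748e-01 1.84940148e-04]
```

Request:
send_rows --motion '[{"x": 0,"y": 0,"z": 0,"rx": 0,"ry": 0,"rz": 0,"jaw": 2.0},{"x": 0,"y": 0,"z": 0,"rx": 0,"ry": 0,"rz": 0,"jaw": 3.0},{"x": 0,"y": 0,"z": 0,"rx": 0,"ry": 0,"rz": 0,"jaw": 3.0},{"x": 0,"y": 0,"z": 0,"rx": 0,"ry": 0,"rz": 0,"jaw": 3.0},{"x": 0,"y": 0,"z": -2,"rx": 0,"ry": 0,"rz": 0,"jaw": 3.0}]'

```text
clock: 28.7
tool_pos: [0.5202, -0.235, 0.1429]
eef_rot: [0.962, 0.274, -0.002, -0.001]
contact_force: [-0.2, 0.1, 0.1]
opening: 0.341
finger_force: 0.0
```

Request:
send_rows --motion '[{"x": 0,"y": 0,"z": -3.5,"rx": 0,"ry": 0,"rz": 0,"jaw": 3.0},{"x": 0,"y": 0,"z": -3.5,"rx": 0,"ry": 0,"rz": 0,"jaw": 3.0},{"x": 3,"y": 0,"z": -4,"rx": 0,"ry": 0,"rz": 0.1,"jaw": 3.0},{"x": 4,"y": 0,"z": -4,"rx": 0,"ry": 0,"rz": 0.1,"jaw": 3.0},{"x": 3,"y": 0,"z": -3,"rx": 0,"ry": 0,"rz": 0.1,"jaw": 3.0}]'

```text
clock: 29.2
tool_pos: [0.6088, -0.1921, 0.3227]
eef_rot: [0.992, 0.125, 0.001, 0.0]
contact_force: [0.3, 0.5, -0.8]
opening: 0.339
finger_force: 0.0
```

```bash
cat > chk.py <<'E'
from h import *
import pickle
A=np.array([.587,-.195])
def run(s):
    hsv=cv2.cvtColor(s['img'],cv2.COLOR_RGB2HSV);V=hsv[...,2].astype(float)
    u0,v0=map(int,px(s,(.587+.055*np.cos(.56),-.195+.055*np.sin(.56),.147)))
    br=(hsv[...,0]>12)&(hsv[...,0]<32)&(hsv[...,1]>120)&(hsv[...,2]>100);k=np.zeros_like(br);k[v0-20:v0+10,u0-15:u0+12]=1
    ys,xs=np.nonzero(br&k);c=onz(s,xs.mean(),ys.mean(),.147)[:2]-A;print('clip',np.arctan2(c[1],c[0]))
    # white line: brightness along an arc on the rim
    th=np.arange(.35,.85,.005);acc=0
    for r in(.040,.042,.044):
        pts=np.array([px(s,(A[0]+r*np.cos(t),A[1]+r*np.sin(t),.166)) for t in th],np.float32)
        acc=acc+cv2.remap(V.astype(np.float32),pts[:,0][None],pts[:,1][None],cv2.INTER_LINEAR)[0]
    w=np.clip(acc-acc.min()-.4*np.ptp(acc),0,None);print('white',(w*th).sum()/w.sum(),th[acc.argmax()])
if __name__=='__main__':
    run(pickle.load(open('s11.pkl','rb')))
    for i in range(5): s=snap('wrist')
    pickle.dump(s,open('s12.pkl','wb'));run(s);print(get_state()['tool_pos'])
E
python3 chk.py
```

```text
clip 0.5586321809191442
white 0.6131656611486471 0.6100000000000002
clip 0.5592532536497591
white 0.5943847915044843 0.5950000000000002
[ 0.60608164 -0.19392743  0.31874213]
```

```bash
python3 lev.py 0.555 .06
```

```text
pos [ 0.60608164 -0.19392743  0.31874213] yaw 0.2552976393613271 q7 -1.319471020562836 Fz [-0.77348054  0.41749654 -0.18246231] now ang -3.085442287853566 r 0.019111756759692292
shift cm [-7.60594893  1.39332046] rz -0.29970236063867295
```

Request:
send_rows --motion '[{"x": -3.8,"y": 0.7,"z": 0,"rx": 0,"ry": 0,"rz": 0,"jaw": 3.0},{"x": -3.8,"y": 0.7,"z": 0,"rx": 0,"ry": 0,"rz": 0,"jaw": 3.0},{"x": 0,"y": 0,"z": 0,"rx": 0,"ry": 0,"rz": -0.145,"jaw": 3.0},{"x": 0,"y": 0,"z": 0,"rx": 0,"ry": 0,"rz": -0.145,"jaw": 3.0},{"x": 0,"y": 0,"z": 0,"rx": 0,"ry": 0,"rz": -0.01,"jaw": 3.0}]'

```text
clock: 29.95
tool_pos: [0.535, -0.2273, 0.3184]
eef_rot: [0.962, 0.274, -0.002, -0.001]
contact_force: [0.5, 0.6, 0.5]
opening: 0.345
finger_force: 0.0
```

Request:
send_rows --motion '[{"x": 0,"y": 0,"z": 0,"rx": 0,"ry": 0,"rz": 0,"jaw": 3.0},{"x": 0,"y": 0,"z": 0,"rx": 0,"ry": 0,"rz": 0,"jaw": 3.0},{"x": 0,"y": 0,"z": 0,"rx": 0,"ry": 0,"rz": 0,"jaw": 3.0},{"x": 0,"y": 0,"z": 0,"rx": 0,"ry": 0,"rz": 0,"jaw": 3.0},{"x": 0,"y": 0,"z": 0,"rx": 0,"ry": 0,"rz": 0,"jaw": 3.0}]'

```text
clock: 30.45
tool_pos: [0.5376, -0.2259, 0.3199]
eef_rot: [0.962, 0.274, -0.0, 0.0]
contact_force: [0.7, 0.4, -0.5]
opening: 0.342
finger_force: 0.0
```

```bash
cat > al.py <<'E'
from h import *
import pickle
s=snap('wrist');s=snap('wrist');pickle.dump(s,open('s13.pkl','wb'))
a=.555;A=np.array([.587,-.195]);d=np.array([np.cos(a),np.sin(a)]);n=np.array([-d[1],d[0]])
hsv=cv2.cvtColor(s['img'],cv2.COLOR_RGB2HSV);V=hsv[...,2].astype(np.float32);S=hsv[...,1]
def at(r,z): return px(s,(*(A+r*d),z))
def rep(nm,u,v,z):
    q=onz(s,u,v,z)[:2]-A;print(nm,'px',round(float(u),1),round(float(v),1),'along',(q@d).round(4),'side',(q@n*1e3).round(2),'mm');return q@d,q@n
for r,z in((-.094,.156),(-.06,.156),(-.043,.166),(.043,.166),(.062,.147)):print(r,np.round(at(r,z),1),end=' ')
print()
L=[]
for r in(-.088,-.082,-.076,-.070,-.064):   # rod
    u,v=at(r,.156);v=int(round(v));x=np.arange(int(u)-14,int(u)+15);m=(V[v,x]>130)&(S[v,x]<50);L.append(rep('rod',x[m].mean() if m.any() else np.nan,v,.156) );print(m.sum())
W=[]
for r in(.040,.042,.044):
    u,v=at(r,.166);v=int(round(v));x=np.arange(int(u)-8,int(u)+9);w=np.clip(V[v,x]-110,0,None);W.append(rep('white',(w*x).sum()/max(w.sum(),1),v,.166))
u,v=map(int,at(.06,.147));br=(hsv[...,0]>12)&(hsv[...,0]<32)&(S>120)&(V>100);k=np.zeros_like(br);k[max(0,v-25):v+15,u-20:u+20]=1
ys,xs=np.nonzero(br&k)
for z in(.144,.147,.150):c=rep('clip %d'%len(xs),xs.mean(),ys.mean(),z)
E
python3 al.py
```

```text
-0.094 [321.2 208.8] -0.06 [321.2 178.2] -0.043 [321.1 164. ] 0.043 [321.   72.7] 0.062 [321.1  53.3] 
rod px 322.5 203.0 along -0.0874 side -1.42 mm
6
rod px 322.0 198.0 along -0.0818 side -0.88 mm
7
rod px 322.0 193.0 along -0.0762 side -0.88 mm
7
rod px 323.6 187.0 along -0.0696 side -2.61 mm
8
rod px 327.0 182.0 along -0.0642 side -6.17 mm
17
white px 319.2 76.0 along 0.0401 side 1.71 mm
white px 319.2 74.0 along 0.0418 side 1.65 mm
white px 319.2 72.0 along 0.0436 side 1.64 mm
clip 183 px 320.5 54.2 along 0.0616 side 0.63 mm
clip 183 px 320.5 54.2 along 0.0612 side 0.61 mm
clip 183 px 320.5 54.2 along 0.0609 side 0.59 mm
```

Aligned view: ball, rod and white line give a lever angle of ≈0.577 and clip ≈0.553. One more correction of about −0.024 is needed; the last move was partly lost in pad slack.

```bash
python3 lev.py 0.577 .076
```

```text
pos [ 0.53757251 -0.22587867  0.31989221] yaw 0.5547876637386321 q7 -0.9951172611474322 Fz [-0.03662072 -0.28158088  1.44384721] now ang 0.5584027151420685 r 0.058280096539726066
shift cm [-1.77015363  0.14773137] rz -0.02221233626136787
```

Request:
send_rows --motion '[{"x": -1.77,"y": 0.15,"z": 3.0,"rx": 0,"ry": 0,"rz": -0.022,"jaw": 3.0},{"x": 0,"y": 0,"z": 4.0,"rx": 0,"ry": 0,"rz": 0,"jaw": 3.0},{"x": 0,"y": 0,"z": 4.0,"rx": 0,"ry": 0,"rz": 0,"jaw": 3.0},{"x": 0,"y": 0,"z": 1.0,"rx": 0,"ry": 0,"rz": 0,"jaw": 3.0},{"x": 0,"y": 0,"z": 0,"rx": 0,"ry": 0,"rz": 0,"jaw": 3.0}]'

```text
clock: 31.05
tool_pos: [0.5226, -0.2363, 0.199]
eef_rot: [0.959, 0.285, -0.001, -0.001]
contact_force: [0.4, -1.0, 1.0]
opening: 0.34
finger_force: 0.0
```

Request:
send_rows --motion '[{"x": 0,"y": 0,"z": 2.0,"rx": 0,"ry": 0,"rz": 0,"jaw": 3.0},{"x": 0,"y": 0,"z": 3.0,"rx": 0,"ry": 0,"rz": 0,"jaw": 3.0},{"x": 0,"y": 0,"z": 2.0,"rx": 0,"ry": 0,"rz": 0,"jaw": 3.0},{"x": 0,"y": 0,"z": 0.5,"rx": 0,"ry": 0,"rz": 0,"jaw": 3.0},{"x": 0,"y": 0,"z": 0,"rx": 0,"ry": 0,"rz": 0,"jaw": 1.5}]'

```text
clock: 31.55
tool_pos: [0.5245, -0.2367, 0.1261]
eef_rot: [0.959, 0.284, 0.001, 0.001]
contact_force: [0.1, 0.7, -0.3]
opening: 0.272
finger_force: 0.0
```

Request:
send_rows --motion '[{"x": 0,"y": 0,"z": 0,"rx": 0,"ry": 0,"rz": 0,"jaw": 0.4},{"x": 0,"y": 0,"z": 0,"rx": 0,"ry": 0,"rz": 0,"jaw": 0.4},{"x": 0,"y": 0,"z": 0,"rx": 0,"ry": 0,"rz": 0,"jaw": 0.4},{"x": 0,"y": 0,"z": 0,"rx": 0,"ry": 0,"rz": 0,"jaw": 0.4},{"x": 0,"y": 0,"z": 0,"rx": 0,"ry": 0,"rz": 0,"jaw": 0.4}]' --grip_force 12

```text
clock: 32.05
tool_pos: [0.5243, -0.2365, 0.1263]
eef_rot: [0.959, 0.285, 0.001, 0.001]
contact_force: [-0.4, 0.8, 6.3]
opening: 0.069
finger_force: 12.0
```

```bash
python3 lev.py 0.553 .076;python3 f.py;python3 lev.py 0.553 .076
```

```text
pos [ 0.52431216 -0.23651887  0.12627985] yaw 0.5772633860383509 q7 -1.1145109446009511 Fz [-0.35416477  0.82813314  6.26256113] now ang 0.5849812691172122 r 0.07519030509875571
shift cm [-0.07895643 -0.24241406] rz 0.024263386038350876
[ 0.52428626 -0.23654922  0.12627161] [-0.63370283  0.89539847  7.14509254] [0.20146693 0.16341833 0.08267503] [0.83799602 0.54567375 0.00168081]
pos [ 0.52428626 -0.23654922  0.12627161] yaw 0.5771938276082464 q7 -1.1145094557185464 Fz [-1.50849616  0.98820452  6.91475897] now ang 0.5851276202537752 r 0.07522865476876316
shift cm [-0.0751471  -0.24353938] rz 0.0241938276082464
```

Request:
send_rows --motion '[{"x": 0,"y": -0.15,"z": 0,"rx": 0,"ry": 0,"rz": 0.015,"jaw": 0.4},{"x": 0,"y": -0.15,"z": 0,"rx": 0,"ry": 0,"rz": 0.015,"jaw": 0.4},{"x": 0,"y": 0,"z": 0,"rx": 0,"ry": 0,"rz": 0,"jaw": 0.4},{"x": 0,"y": 0,"z": 0,"rx": 0,"ry": 0,"rz": 0,"jaw": 0.4},{"x": 0,"y": 0,"z": 0,"rx": 0,"ry": 0,"rz": 0,"jaw": 0.4}]'

```text
clock: 32.75
tool_pos: [0.5227, -0.2342, 0.1263]
eef_rot: [0.963, 0.27, 0.001, 0.001]
contact_force: [-0.4, 0.6, 6.9]
opening: 0.069
finger_force: 12.0
```

```bash
python3 lev.py 0.553 .076
```

```text
pos [ 0.52272183 -0.23418818  0.12628379] yaw 0.5470646609678125 q7 -1.1421296665729435 Fz [-0.43109493  0.55747559  6.85914084] now ang 0.5474961419926213 r 0.07528211349907718
shift cm [-0.07165548  0.04186003] rz -0.00593533903218757
```

Request:
send_rows --motion '[{"x": 0,"y": 0,"z": 0,"rx": 0,"ry": 0,"rz": 0,"jaw": 1.5},{"x": 0,"y": 0,"z": 0,"rx": 0,"ry": 0,"rz": 0,"jaw": 3.0},{"x": 0,"y": 0,"z": 0,"rx": 0,"ry": 0,"rz": 0,"jaw": 3.0},{"x": 0,"y": 0,"z": 0,"rx": 0,"ry": 0,"rz": 0,"jaw": 3.0},{"x": 0,"y": 0,"z": -2,"rx": 0,"ry": 0,"rz": 0,"jaw": 3.0}]'

```text
clock: 33.25
tool_pos: [0.5197, -0.2337, 0.143]
eef_rot: [0.963, 0.27, -0.002, -0.001]
contact_force: [-0.5, 0.5, -0.6]
opening: 0.34
finger_force: 0.0
```

Request:
send_rows --motion '[{"x": 0,"y": 0,"z": -4,"rx": 0,"ry": 0,"rz": 0,"jaw": 3.0},{"x": 0,"y": 0,"z": -4,"rx": 0,"ry": 0,"rz": 0,"jaw": 3.0},{"x": 0.9,"y": 0,"z": -4,"rx": 0,"ry": 0,"rz": 0,"jaw": 3.0},{"x": 0.9,"y": 0,"z": -4,"rx": 0,"ry": 0,"rz": 0,"jaw": 3.0},{"x": 0,"y": 0,"z": -1.4,"rx": 0,"ry": 0,"rz": 0,"jaw": 3.0}]'

```text
clock: 33.75
tool_pos: [0.54, -0.2237, 0.3233]
eef_rot: [0.963, 0.271, 0.004, 0.002]
contact_force: [-0.3, -0.4, -0.7]
opening: 0.339
finger_force: 0.0
```

Request:
send_rows --motion '[{"x": 0,"y": 0,"z": 0,"rx": 0,"ry": 0,"rz": 0,"jaw": 3.0},{"x": 0,"y": 0,"z": 0,"rx": 0,"ry": 0,"rz": 0,"jaw": 3.0},{"x": 0,"y": 0,"z": 0,"rx": 0,"ry": 0,"rz": 0,"jaw": 3.0},{"x": 0,"y": 0,"z": 0,"rx": 0,"ry": 0,"rz": 0,"jaw": 3.0},{"x": 0,"y": 0,"z": 0,"rx": 0,"ry": 0,"rz": 0,"jaw": 3.0}]'

```text
clock: 34.25
tool_pos: [0.5365, -0.2247, 0.3179]
eef_rot: [0.963, 0.27, -0.001, -0.001]
contact_force: [0.2, -0.2, -0.1]
opening: 0.339
finger_force: 0.0
```

```bash
python3 al.py; python3 lev.py .555 .06
```

```text
-0.094 [323. 209.] -0.06 [322.8 178.2] -0.043 [322.6 164. ] 0.043 [321.9  72.1] 0.062 [321.8  52.7] 
rod px 324.0 204.0 along -0.0884 side -1.11 mm
7
rod px 323.5 198.0 along -0.0816 side -0.62 mm
6
rod px 323.5 193.0 along -0.0761 side -0.66 mm
6
rod px 323.5 187.0 along -0.0695 side -0.7 mm
6
rod px 328.0 182.0 along -0.0641 side -5.47 mm
17
white px 320.3 76.0 along 0.0397 side 1.57 mm
white px 320.2 73.0 along 0.0423 side 1.58 mm
white px 320.2 71.0 along 0.044 side 1.57 mm
clip 172 px 321.2 53.7 along 0.0615 side 0.66 mm
clip 172 px 321.2 53.7 along 0.0612 side 0.65 mm
clip 172 px 321.2 53.7 along 0.0608 side 0.63 mm
pos [ 0.53675554 -0.22467916  0.31831123] yaw 0.5468503593250258 q7 -1.0047400808684566 Fz [-1.03243625  0.80405894  0.27872263] now ang 0.5335495906393409 r 0.05835544123348997
shift cm [-0.1647728   0.12651224] rz -0.008149640674974257
```

The lever barely moved. The Fz rise and 6.1 mm opening show that the tips pinch only the rod's crown and slip, so I'll grip about 15 mm deeper.

```bash
python3 lev.py 0.574 .077
```

```text
pos [ 0.53675554 -0.22467916  0.31831123] yaw 0.5468503593250258 q7 -1.0047400808684566 Fz [-1.03243625  0.80405894  0.27872263] now ang 0.5335495906393409 r 0.05835544123348997
shift cm [-1.86213438  0.28664149] rz -0.027149640674974163
```

Request:
send_rows --motion '[{"x": -1.86,"y": 0.22,"z": 3.0,"rx": 0,"ry": 0,"rz": -0.027,"jaw": 3.0},{"x": 0,"y": 0,"z": 4.0,"rx": 0,"ry": 0,"rz": 0,"jaw": 3.0},{"x": 0,"y": 0,"z": 4.0,"rx": 0,"ry": 0,"rz": 0,"jaw": 3.0},{"x": 0,"y": 0,"z": 1.0,"rx": 0,"ry": 0,"rz": 0,"jaw": 3.0},{"x": 0,"y": 0,"z": 0,"rx": 0,"ry": 0,"rz": 0,"jaw": 3.0}]'

```text
clock: 34.85
tool_pos: [0.5215, -0.236, 0.1978]
eef_rot: [0.959, 0.283, -0.001, -0.001]
contact_force: [0.4, -0.5, 1.5]
opening: 0.344
finger_force: 0.0
```

Request:
send_rows --motion '[{"x": 0,"y": 0,"z": 2.0,"rx": 0,"ry": 0,"rz": 0,"jaw": 3.0},{"x": 0,"y": 0,"z": 3.0,"rx": 0,"ry": 0,"rz": 0,"jaw": 3.0},{"x": 0,"y": 0,"z": 2.0,"rx": 0,"ry": 0,"rz": 0,"jaw": 3.0},{"x": 0,"y": 0,"z": 1.2,"rx": 0,"ry": 0,"rz": 0,"jaw": 3.0},{"x": 0,"y": 0,"z": 0.6,"rx": 0,"ry": 0,"rz": 0,"jaw": 3.0}]'

```text
clock: 35.35
tool_pos: [0.5234, -0.2364, 0.1115]
eef_rot: [0.959, 0.283, 0.001, 0.001]
contact_force: [0.5, 0.8, 0.6]
opening: 0.338
finger_force: 0.0
```

Request:
send_rows --motion '[{"x": 0,"y": 0,"z": 0,"rx": 0,"ry": 0,"rz": 0,"jaw": 0.4},{"x": 0,"y": 0,"z": 0,"rx": 0,"ry": 0,"rz": 0,"jaw": 0.4},{"x": 0,"y": 0,"z": 0,"rx": 0,"ry": 0,"rz": 0,"jaw": 0.4},{"x": 0,"y": 0,"z": 0,"rx": 0,"ry": 0,"rz": 0,"jaw": 0.4},{"x": 0,"y": 0,"z": 0,"rx": 0,"ry": 0,"rz": 0,"jaw": 0.4}]' --grip_force 5

```text
clock: 35.85
tool_pos: [0.5229, -0.2363, 0.1117]
eef_rot: [0.959, 0.283, 0.001, 0.0]
contact_force: [-0.9, 0.6, 4.9]
opening: 0.058
finger_force: 4.6
```

```bash
python3 lev.py 0.553 .076
```

```text
pos [ 0.52287492 -0.23627746  0.11171963] yaw 0.5739815658776879 q7 -1.1314375972405317 Fz [-0.88025269  0.55997545  4.92965275] now ang 0.5719352063299364 r 0.07626175261430779
shift cm [ 0.02783209 -0.14384232] rz 0.020981565877687847
```

```bash
cat > g.py <<'E'
from h import *
s=snap('wrist');st=get_state();A=np.array([.5866,-.1944]);a=.57;d=np.array([np.cos(a),np.sin(a)]);n=np.array([-d[1],d[0]])
hsv=cv2.cvtColor(s['img'],cv2.COLOR_RGB2HSV)
print(st['tool_pos'],st['opening']*88.1,st['finger_force'],st['contact_force'].round(1))
for r in(.050,.054,.058,.062,.066,.070,.076,.082):
    u,v=px(s,(*(A-r*d),.156));v=int(round(v));u=int(u);print(r,u,v,hsv[v,u-16:u+17:2,2])
print('tcp px',px(s,st['tool_pos']),'ball',px(s,(*(A-.094*d),.156)))
E
python3 g.py
```

```text
[ 0.52289363 -0.23629817  0.11166916] 5.1434234575552775 4.599647596478462 [-0.1 -0.3  4. ]
0.05 317 227 [ 48  66 107  95  89  79  68  63  51  46  48  48  51  52  74 109  95]
0.054 317 236 [ 94 114 134 151 175 190 188 213 217 208 207 197 179 146 125 146 145]
0.058 317 245 [ 35  30  37  35  33  32  73 122 127 129 131 131 127 124 116  59  38]
0.062 317 253 [ 29  27  34  31  36  39  59 117 129 129 129 129 128 124 115  58  32]
0.066 317 262 [ 30  29  33  29  31  33  47 112 127 129 129 131 130 126 117  68  33]
0.07 317 270 [ 29  29  30  29  30  32  37  96 126 130 128 130 129 125 117  70  31]
0.076 317 283 [ 28  31  31  28  34  32  32  86 124 128 127 128 128 127 121  83  33]
0.082 317 295 [ 34  38  36  38  38  39  35  51 118 129 128 129 130 125 118  63  38]
tcp px (np.float64(320.12186191649727), np.float64(241.09166729847863)) ball (np.float64(317.360008928112), np.float64(317.9479664953555))
```

All grips fit a constant lateral offset: lever angle = TCP angle + 0.027. So the TCP must end at an angle of ≈0.526.

Request:
send_rows --motion '[{"x": 0,"y": -0.18,"z": 0,"rx": 0,"ry": 0,"rz": 0.01,"jaw": 0.4},{"x": 0,"y": -0.17,"z": 0,"rx": 0,"ry": 0,"rz": 0.011,"jaw": 0.4},{"x": 0,"y": 0,"z": 0,"rx": 0,"ry": 0,"rz": 0,"jaw": 0.4},{"x": 0,"y": 0,"z": 0,"rx": 0,"ry": 0,"rz": 0,"jaw": 0.4},{"x": 0,"y": 0,"z": 0,"rx": 0,"ry": 0,"rz": 0,"jaw": 0.4}]'

```text
clock: 36.4
tool_pos: [0.5208, -0.2332, 0.1111]
eef_rot: [0.962, 0.273, 0.0, 0.0]
contact_force: [-0.0, 0.6, 5.4]
opening: 0.059
finger_force: 4.5
```

```bash
python3 lev.py 0.526 .076
```

```text
pos [ 0.52079778 -0.23323877  0.11109119] yaw 0.5528965809463425 q7 -1.153267576667485 Fz [-0.03394355  0.56795989  5.40940467] now ang 0.5237902777949366 r 0.07645219097731173
shift cm [0.04472975 0.01810328] rz 0.026896580946342508
```

Now release, rise and check again.

Request:
send_rows --motion '[{"x": 0,"y": 0,"z": 0,"rx": 0,"ry": 0,"rz": 0,"jaw": 1.5},{"x": 0,"y": 0,"z": 0,"rx": 0,"ry": 0,"rz": 0,"jaw": 3.0},{"x": 0,"y": 0,"z": 0,"rx": 0,"ry": 0,"rz": 0,"jaw": 3.0},{"x": 0,"y": 0,"z": 0,"rx": 0,"ry": 0,"rz": 0,"jaw": 3.0},{"x": 0,"y": 0,"z": -2,"rx": 0,"ry": 0,"rz": 0,"jaw": 3.0}]'

```text
clock: 36.9
tool_pos: [0.5183, -0.2329, 0.1289]
eef_rot: [0.962, 0.273, -0.002, -0.001]
contact_force: [-0.3, -0.6, 0.6]
opening: 0.339
finger_force: 0.0
```

Request:
send_rows --motion '[{"x": 0,"y": 0,"z": -4,"rx": 0,"ry": 0,"rz": 0,"jaw": 3.0},{"x": 0,"y": 0,"z": -4,"rx": 0,"ry": 0,"rz": 0,"jaw": 3.0},{"x": 0.9,"y": 0.2,"z": -4.5,"rx": 0,"ry": 0,"rz": 0,"jaw": 3.0},{"x": 0.9,"y": 0,"z": -4.5,"rx": 0,"ry": 0,"rz": 0,"jaw": 3.0},{"x": 0,"y": 0,"z": -1.8,"rx": 0,"ry": 0,"rz": 0,"jaw": 3.0}]'

```text
clock: 37.4
tool_pos: [0.5396, -0.2245, 0.3235]
eef_rot: [0.962, 0.274, 0.004, 0.002]
contact_force: [0.9, 1.2, 0.0]
opening: 0.34
finger_force: 0.0
```

Request:
send_rows --motion '[{"x": 0,"y": 0,"z": 0,"rx": 0,"ry": 0,"rz": 0,"jaw": 3.0},{"x": 0,"y": 0,"z": 0,"rx": 0,"ry": 0,"rz": 0,"jaw": 3.0},{"x": 0,"y": 0,"z": 0,"rx": 0,"ry": 0,"rz": 0,"jaw": 3.0},{"x": 0,"y": 0,"z": 0,"rx": 0,"ry": 0,"rz": 0,"jaw": 3.0},{"x": 0,"y": 0,"z": 0,"rx": 0,"ry": 0,"rz": 0,"jaw": 3.0}]'

```text
clock: 37.9
tool_pos: [0.5361, -0.2256, 0.3177]
eef_rot: [0.962, 0.273, -0.001, -0.001]
contact_force: [0.2, -0.0, 0.3]
opening: 0.34
finger_force: 0.0
```

```bash
python3 al.py; python3 lev.py .555 .06
```

```text
-0.094 [322.3 208.4] -0.06 [322.3 177.6] -0.043 [322.2 163.3] 0.043 [322.   71.3] 0.062 [322.   51.9] 
rod px 321.5 203.0 along -0.0879 side 0.87 mm
6
rod px 321.0 198.0 along -0.0823 side 1.39 mm
7
rod px 321.0 192.0 along -0.0757 side 1.37 mm
7
rod px 321.0 187.0 along -0.0702 side 1.35 mm
7
rod px 327.0 181.0 along -0.0637 side -4.97 mm
19
white px 321.4 75.0 along 0.0398 side 0.62 mm
white px 321.4 72.0 along 0.0424 side 0.57 mm
white px 321.4 70.0 along 0.0441 side 0.56 mm
clip 181 px 321.4 52.8 along 0.0615 side 0.61 mm
clip 181 px 321.4 52.8 along 0.0612 side 0.6 mm
clip 181 px 321.4 52.8 along 0.0608 side 0.58 mm
pos [ 0.53646539 -0.22554799  0.31824605] yaw 0.5528036389801755 q7 -0.9990305876344031 Fz [-0.41778649 -0.00483352 -0.14804363] now ang 0.5437191366952658 r 0.05905020241706274
shift cm [-0.09520895  0.06682159] rz -0.0021963610198245664
```

White line and clip are now in the same column (321.4), and the lever is at ≈0.548 against clip ≈0.551. The hand is clear, so I'm handing in.

```bash
python3 -c "
from plant import *
print(finish_job())"
```

```text
the job is handed in; nothing more can be done
None
```

The job is handed in at about 38 s: the bottom strip lies flat on the lit field with its chips within about 1 mm of centre under the window. The analyser pointer is within about 0.003 rad of the clip mark, and the hand is clear; the result of the judging was not shown to me.

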